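# Put the empty pots away in the clamp-down pot keeper

## Robot

A 7-joint arm with a two-finger parallel gripper is mounted at the origin on the work surface. World frame = base frame: x ahead of the robot, y to its left, z up, the work surface at z = 0. Lengths are in m, angles in degrees, forces in N, time in s.
With the tool pointing down it reaches from about 0.35 to 0.9 m from the base axis. Payload 7.2 kg.
Tool frame: the origin (TCP) lies midway between the tips of the shut fingers; the grasp point (between the pads) lies manip.pinch_z behind it (manip.pinch_z is the distance from the TCP to the grasp point, in m); z points along the fingers, y is the direction in which the jaws open and shut (so a half turn about z gives the same grasp; the last joint's range is limited). The gripper opens to 88 mm and grips with 3 to 60 N. Pads are 20 mm wide; open, the fingers measure 115 mm over their backs; the gripper's body (75 mm by 178 mm) begins 61 mm behind the grasp point.
Start: joints at [-3.908, 23.554, -0.728, 91.456, 0.321, 64.991, -4.71], TCP at [0.625, -0, 0.197] pointing down, gripper open.
Joint ranges: [-169.25, 169.25], [-16.82, 113.86], [-84.01, 82.57], [7.8, 145.47], [-59.2, 239.2], [7.22, 106.19], [-163.78, 163.78]. Speed limits (degrees/s): [136.94, 136.94, 172.46, 172.46, 180, 180, 180].

## Interface

Orientations are given as a 3x3 rotation matrix whose columns are the frame's x, y, z axes.
In Python, from bench import manip gives the robot as it stands.
- The arm moves only by the tool apply_moves, never from a script. Its argument "deltas" is a list of rows, each a list of 2 entries, a list of its own where there are three numbers: the shift along the world's x, y, z in m, then the turn about the world's z in degrees. A call has 1 to 10 rows; each row shifts and turns the commanded pose from where the row before left it; what a row does not reach is not made up. A row lasts 1/8 s, in which the tool goes at most 62.5 mm and 10.7 degrees, less where a joint would pass 70% of its speed; a pose out of reach is approached as far as the arm can. A call is refused whole if a number of a shift passes 0.0625 or a number of a turn 10.7, either way. A call with a gripper value outside its range is refused whole. "gripper" is the closure in counts, from 0 (fully open) to 255 (shut), set as the call begins (left out, the last holds). The fingers move at their own pace and stop on an object; the grip force is fixed at half the most. Time passes only in rows, so rows that do not move let the fingers close. It gives the time, the measured TCP pose, the force and the opening at its end, in the units of the state.
- manip.sense(): the state, without advancing time (a new reading comes with each control period).
- manip.snapshot(name): name is "scene" or "side" or "wrist"; returns (picture, depth): 480x640x3 uint8, red, green, blue; 480x640 float32, m along the optical axis (not along the pixel's ray), 0 where there is no reading.
- manip.camera_model(name): a dict with "fx", "fy", "cx", "cy" (pixels), "pose" (4x4, takes a point from camera to world coordinates); the wrist camera has in their place "tool_from_camera" (4x4, takes a point from camera to tool coordinates, whose origin is the TCP and whose axes are the flange's). Camera axes: x right, y up, looking along -z (the intrinsics and any distortion apply to the point x, -y, -z); pixel columns grow to the right and rows downward; lengths in m; the calibration is good to about 2 mm. A picture is of the moment at which its call begins: read the wrist's pose just before it. camera_model takes no time and is no camera call.
- manip.sign_off(): hands the job in, once; it reports no verdict.
The state is a dict: "t": time; "qpos": joint angles; "qd": joint speeds; "joint_torque": joint torques, N m; "position": TCP position; "eef_rot": TCP orientation; "wrist_force": force on the tool from outside, world axes, zero at the start; "moment": the same for the moment, N m; "width": finger opening in m.
Only numpy, scipy, OpenCV 4.12 (cv2) and the standard library are available. Lean on these libraries where they do the work, as an engineer would, in place of code of your own. Each camera call takes 0.05 s, during which the arm holds its last target. There are 200 camera calls.

## Task

Put the empty brown pots away in the wooden keeper: free the black clamp knob, draw the sliding fence right back, stand the widest pot on the board between fence and end wall, and nest the other pots in it, each inside the next wider one, all upright. Then push the fence along until the widest pot is held snugly against the end wall, and turn the clamp knob fully tight. Leave the other things on the table where they are.

Things in the scene. Friction and masses are not known exactly. Their poses are not given: they have to be found in the camera images.
- keeper: the pot keeper, fixed to the table: a plywood board 170 (its x) by 290 (its y) by 12 mm thick; origin under the board's centre. At its +y end stands a fixed wooden end wall, 150 wide, 40 high above the board; the fence slides along its y axis
- bay_wall (a point): point on the fixed end wall's inner face, at mid-width, level with the board's top (z 12 mm); axes are those of the keeper, so the wall lies towards +y and the bay for the pots towards -y
- fence (a joint): travel of the sliding fence in m: 0 = drawn right back (200 mm free between fence face and end wall), grows towards the end wall, the free space being 0.200 minus the value; end of travel 0.145. Freed, it slides with about 2 N and stays where left; clamped tight, it holds against pushes of 40 N and more
- fence_face (a point): point on the fence's face towards the end wall, at mid-width, 20 mm above the board's top. The fence is a wooden panel 150 wide, 40 high, 12 thick; behind it (towards -y, away from the wall) is a block 60 by 60 mm, its top 29 mm above the board, on which the clamp knob sits
- clamp (a joint): the clamp knob's turn in rad about the vertical: 0 = fully free, grows clockwise seen from above, stop at 1.35; the fence slides freely below 0.5 and is held above 1.0 (tight: 1.1 or more). It turns stiffly (about 0.1 N m) and stays where left
- clamp_grip (a point): middle of the clamp knob's bar, on the turning axis, 42 mm behind the fence face; black bar 52 mm long (this point's x), 13 mm thick (its y), 30 mm high; the bar's top lies 13 mm above this point and the block's top 27 mm below it. The axes turn with the knob. The fence can be slid by holding the knob
- succulent_mid (a point): small white pot with a succulent, 46 mm wide at the top, about 75 mm high; point 23 mm above its underside; leave it alone
- jar: small closed jar, 52 mm wide, 70 mm high, origin under its centre; leave it alone
- trowel: hand trowel lying along its y axis, 250 mm long, 50 mm wide blade; leave it alone
- brush: wooden hand brush lying along its y axis, 30 by 160 mm, 40 mm high; leave it alone
- pan_mid (a point): widest, lowest pot: brown, round, straight-walled, open at the top, outside diameter 144, height 60, wall 8, floor 6 mm thick; point on its axis, half-way up (always present). About 300 g
- half_mid (a point): second widest pot: brown, round, straight-walled, open at the top, outside diameter 112, height 76, wall 8, floor 6 mm thick; point on its axis, half-way up (may be absent). About 250 g
- full_mid (a point): third widest pot: brown, round, straight-walled, open at the top, outside diameter 80, height 92, wall 8, floor 6 mm thick; point on its axis, half-way up (may be absent). About 190 g
- tall_mid (a point): narrowest, tallest pot: brown, round, straight-walled, open at the top, outside diameter 48, height 108, wall 8, floor 6 mm thick; point on its axis, half-way up (may be absent). About 120 g
Mind the look-alikes: they are no part of the job. What is shaped like the part that bears half_mid but purple or yellow is not meant.

How it is judged:
By the outcome, as a careful person would: the job done as asked, in the order asked, and still so for the second after the job is handed in, with the robot touching nothing.
Of half, full, tall only 2 to 3 are there at a start; the rules pass over those that are not, and their reading is None.
At some moment in a run one of pan, half, full may be knocked a few centimetres aside while the robot is not near it.
Once in a run the grip may slacken for a moment while it holds something.
It also fails if it takes over 208 s, if anything falls off the work surface, if the arm or the gripper's body presses on something with over 40 N, if the wrist force passes 120 N, or if a joint passes its speed limit or range.

## Working session

There is one attempt and no reset: what is moved stays moved. The work goes in short steps, Python scripts to look and compute and a tool call to move; the robot and the scene stay as the last step left them, time stands still between calls to the robot, and variables do not carry over. Pictures are saved under pics/ and viewed, about 12 in all and at most 16, crops included, and the job is handed in when it is done.

Besides the shell and the picture viewer there is one more tool, called after "Request:" by a JSON object that holds its "fn" and its "kwargs". apply_moves: Moves the arm, as the interface text tells. Its arguments: {"type":"object","properties":{"deltas":{"type":"array","items":{"type":"array"}},"gripper":{"type":"number"}},"required":["deltas"]}

```bash
mkdir -p pics; ls; cat > h.py <<'E'
import numpy as np, cv2
from bench import manip
def snap(name,fn=None):
    s=manip.sense(); p,d=manip.snapshot(name); m=manip.camera_model(name)
    if name=='wrist':
        T=np.eye(4);T[:3,:3]=np.array(s['eef_rot']);T[:3,3]=s['position'];P=T@np.array(m['tool_from_camera'])
    else: P=np.array(m['pose'])
    if fn: cv2.imwrite('pics/'+fn,cv2.cvtColor(p,cv2.COLOR_RGB2BGR))
    return p,d,m,P
def cloud(d,m,P):
    v,u=np.mgrid[0:d.shape[0],0:d.shape[1]]
    X=np.stack([(u-m['cx'])/m['fx']*d,-(v-m['cy'])/m['fy']*d,-d],-1)
    return X@P[:3,:3].T+P[:3,3]
def ray(u,v,z,m,P):
    r=P[:3,:3]@np.array([(u-m['cx'])/m['fx'],-(v-m['cy'])/m['fy'],-1]);o=P[:3,3]
    return o+r*(z-o[2])/r[2]
E
python3 - <<'E'
from h import *
print(manip.pinch_z, manip.sense())
for n in ['scene','side']:
    p,d,m,P=snap(n,n+'0.png'); np.savez(n+'0.npz',p=p,d=d,P=P,k=[m['fx'],m['fy'],m['cx'],m['cy']])
    print(n,m,(d==0).mean())
E
```

```text
pics
0.0187 {'t': 0.0, 'qpos': array([-3.90677468, 23.60024891, -0.73105195, 91.50187079,  0.32214502,
       64.99012604, -4.70736375]), 'qd': array([-0.09723683,  0.01425618, -0.04762704, -0.02478955, -0.0574167 ,
       -0.07521971, -0.01944852]), 'joint_torque': array([-2.92756195e-04, -5.87956166e+01,  6.41712137e-01, -2.91074431e+01,
       -5.37758670e-02,  1.83686998e-02,  1.53371734e-04]), 'position': array([ 6.24471258e-01, -3.17606092e-05,  1.96221901e-01]), 'eef_rot': array([[-1.04462848e-04,  9.99998762e-01, -1.57005402e-03],
       [ 9.99999988e-01,  1.04285801e-04, -1.12846032e-04],
       [-1.12682158e-04, -1.57006579e-03, -9.99998761e-01]]), 'wrist_force': array([-0.06154365, -0.4314673 , -1.09208619]), 'moment': array([-0.0944738 , -0.00067915, -0.00122212]), 'width': 0.08781946136114539}
scene {'fx': 448.2234968361946, 'fy': 448.2234968361946, 'cx': 323.3219863145221, 'cy': 238.75096830900452, 'pose': array([[ 0.72177976, -0.53214554,  0.4425552 ,  1.00338176],
       [ 0.69209741,  0.54945   , -0.46808745, -0.56221572],
       [ 0.00592869,  0.64414736,  0.76487844,  0.8830211 ],
       [ 0.        ,  0.        ,  0.        ,  1.        ]])} 0.0040885416666666665
side {'fx': 464.3818558898683, 'fy': 464.3818558898683, 'cx': 315.0115214982499, 'cy': 239.86529353638014, 'pose': array([[-0.94973174,  0.23506096, -0.20677517,  0.30055094],
       [-0.31296767, -0.69641379,  0.6458011 ,  0.65129975],
       [ 0.00780155,  0.67805175,  0.73497276,  0.85889768],
       [ 0.        ,  0.        ,  0.        ,  1.        ]])} 0.0040625
```

View pics/scene0.png

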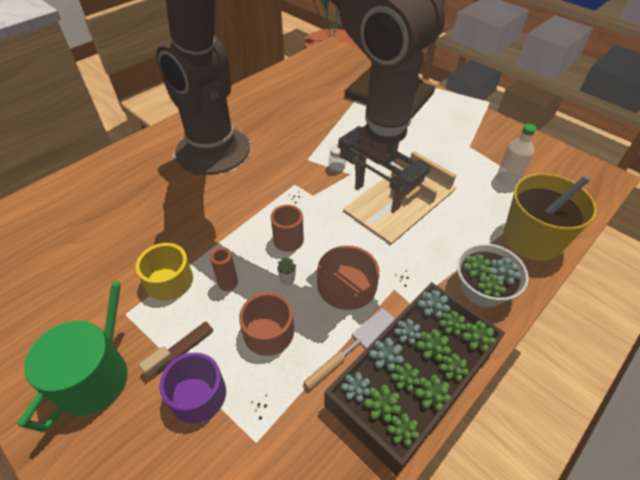

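View pics/side0.png

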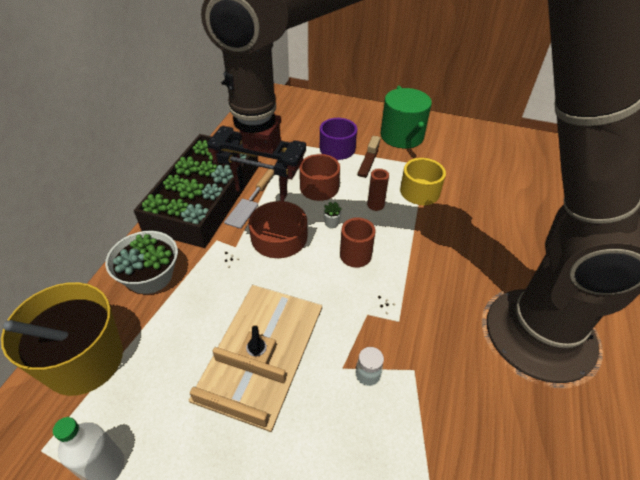

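```bash
cat > a.py <<'E'
from h import *
def rims(n,p,d,m,P,zs=dict(pan=.06,half=.076,full=.092,tall=.108)):
    hsv=cv2.cvtColor(p,cv2.COLOR_RGB2HSV); C=cloud(d,m,P)
    mk=(((hsv[...,0]<9)|(hsv[...,0]>174))&(hsv[...,1]>110)&(d>0)&(C[...,2]>.02)&(C[...,2]<.13)).astype(np.uint8)
    nl,lab,st,ce=cv2.connectedComponentsWithStats(mk)
    for i in range(1,nl):
        if st[i,4]<150: continue
        X=C[lab==i]; zt=np.percentile(X[:,2],98)
        R=X[X[:,2]>zt-.006][:,:2].astype(np.float32)
        c,r=cv2.minEnclosingCircle(R)
        A=np.c_[2*R,np.ones(len(R))];s=np.linalg.lstsq(A,(R**2).sum(1),rcond=None)[0]
        print(n,ce[i].round(),st[i,4],'z',zt.round(4),'c',np.round(c,4),'r',round(r,4),'ls',s[:2].round(4),np.sqrt(s[2]+s[0]**2+s[1]**2).round(4))
if __name__=='__main__':
    for n in ['scene','side']:
        z=np.load(n+'0.npz'); m=dict(zip(['fx','fy','cx','cy'],z['k']))
        rims(n,z['p'],z['d'],m,z['P'])
        C=cloud(z['d'],m,z['P'])
        if n=='side':
            p=z['p']; 
            # keeper: points above the table near it
            hsv=cv2.cvtColor(p,cv2.COLOR_RGB2HSV)
            blk=(p.max(-1)<45)&(C[...,2]>.03)&(C[...,2]<.12)
            blk[:290]=0; blk[380:]=0; blk[:,:200]=0; blk[:,300:]=0
            X=C[blk]; print('knob',len(X),X.max(0),np.median(X,0)); T=X[X[:,2]>X[:,2].max()-.008]; print(cv2.minAreaRect(T[:,:2].astype(np.float32)),len(T))
            for u,v in [(256,287),(322,302),(193,398),(270,424),(216,354),(284,374),(195,391),(268,414),(257,333),(258,360)]:
                print((u,v),C[v,u].round(4))
            b=np.zeros(p.shape[:2],bool); b[280:430,185:330]=1
            b&=(C[...,2]>.009)&(C[...,2]<.016); X=C[b][:,:2].astype(np.float32)
            print('board',cv2.minAreaRect(X),len(X))
            for name,lo in [('tops',.047)]:
                b=np.zeros(p.shape[:2],bool); b[280:430,185:330]=1
                b&=(C[...,2]>lo)&(C[...,2]<.056)&(p.max(-1)>60)
                nl,lab,st,ce=cv2.connectedComponentsWithStats(b.astype(np.uint8))
                for i in range(1,nl):
                    if st[i,4]>40: print('top',ce[i],st[i,4],cv2.minAreaRect(C[lab==i][:,:2].astype(np.float32)))
            cr=p[270:440,170:340]; cv2.imwrite('pics/keeper.png',cv2.resize(cr[...,::-1],None,fx=3.5,fy=3.5))
E
python3 a.py
```

```text
scene [286. 219.] 223 z 0.0944 c [ 0.4335 -0.0886] r 0.0388 ls [ 0.4323 -0.0883] 0.0348
scene [221. 257.] 183 z 0.1107 c [ 0.4265 -0.2787] r 0.0234 ls [ 0.4264 -0.2792] 0.0197
scene [266. 317.] 639 z 0.0785 c [ 0.5928 -0.2983] r 0.056 ls [ 0.5928 -0.2984] 0.0514
side [320. 174.] 1159 z 0.0777 c [ 0.5952 -0.2974] r 0.0585 ls [ 0.5929 -0.2963] 0.051
side [378. 186.] 464 z 0.109 c [ 0.4277 -0.2758] r 0.0232 ls [ 0.427  -0.2766] 0.019
side [277. 228.] 1289 z 0.062 c [ 0.6303 -0.0823] r 0.0719 ls [ 0.6307 -0.082 ] 0.0669
side [357. 239.] 1182 z 0.0936 c [ 0.4337 -0.0856] r 0.0409 ls [ 0.4324 -0.0856] 0.0354
knob 263 [0.56519811 0.26800295 0.08628788] [0.5450304  0.24926136 0.07784075]
((0.5485305190086365, 0.2451443374156952), (0.011381917633116245, 0.04648463428020477), 23.45476722717285) 130
(256, 287) [0.6196 0.0888 0.0133]
(322, 302) [0.4677 0.0728 0.0019]
(193, 398) [0.623  0.3716 0.0294]
(270, 424) [0.4738 0.3654 0.0126]
(216, 354) [0.6178 0.2832 0.0437]
(284, 374) [0.4757 0.2844 0.0525]
(195, 391) [0.6165 0.3668 0.0535]
(268, 414) [0.4842 0.3494 0.0123]
(257, 333) [0.5478 0.2363 0.0841]
(258, 360) [0.5363 0.2677 0.0407]
board ((0.5499967932701111, 0.2279088795185089), (0.2916550040245056, 0.17049376666545868), 89.07691192626953) 7502
top [249.03861789 360.68699187] 492 ((0.5504754781723022, 0.27876901626586914), (0.013807924464344978, 0.14968180656433105), 89.19932556152344)
top [228.71205674 402.70638298] 705 ((0.5522305965423584, 0.3657528758049011), (0.016288574784994125, 0.14988186955451965), 88.96058654785156)
```

View pics/keeper.png

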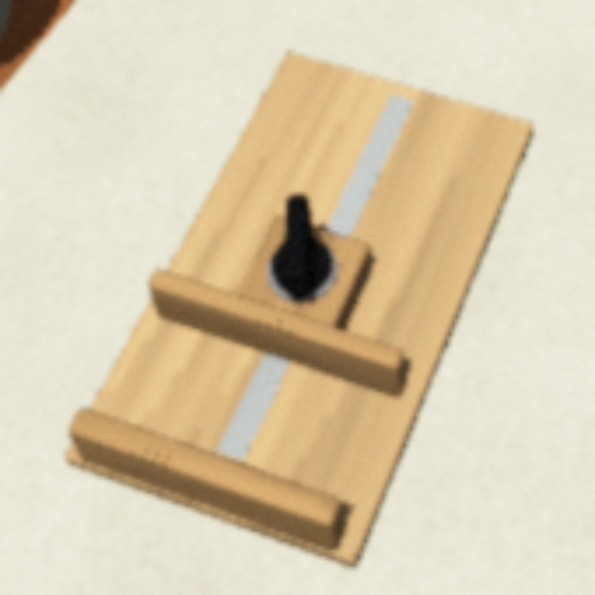

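Request:
{"fn": "apply_moves", "kwargs": {"deltas": [[[-0.0094,0.0305,-0.005],2.95],[[-0.0094,0.0305,-0.005],2.95],[[-0.0094,0.0305,-0.005],2.95],[[-0.0094,0.0305,-0.005],2.95],[[-0.0094,0.0305,-0.005],2.95],[[-0.0094,0.0305,-0.005],2.95],[[-0.0094,0.0305,-0.005],2.95],[[-0.0094,0.0305,-0.005],2.95],[[0,0,0],0],[[0,0,0],0]], "gripper": 110}}

```text
t: 1.35
position: [0.5497, 0.2439, 0.157]
eef_rot: [[-0.401, 0.916, 0.0], [0.916, 0.401, -0.001], [-0.001, -0.0, -1.0]]
wrist_force: [0.2, -0.7, 0.0]
width: 0.0502
```

```bash
python3 - <<'E'
from h import *
p,d,m,P=snap('wrist','w1.png'); C=cloud(d,m,P); s=manip.sense(); print(s['position'],s['width'],np.array(s['eef_rot'])[:,1],(d==0).mean())
b=(C[...,2]>.072)&(C[...,2]<.095)&(C[...,0]>.50)&(C[...,0]<.6)&(C[...,1]>.2)&(C[...,1]<.29)&(p.max(-1)<60)
print(b.sum(),cv2.minAreaRect(C[b][:,:2].astype(np.float32)),C[b].mean(0))
E
```

```text
[0.55009904 0.24323329 0.15710035] 0.05015262394688229 [9.16699223e-01 3.99577936e-01 8.37196966e-05] 0.003974609375
1114 ((0.5476397275924683, 0.24367699027061462), (0.012591784819960594, 0.050989795476198196), 23.201196670532227) [0.54660363 0.24539371 0.08261682]
```

View pics/w1.png

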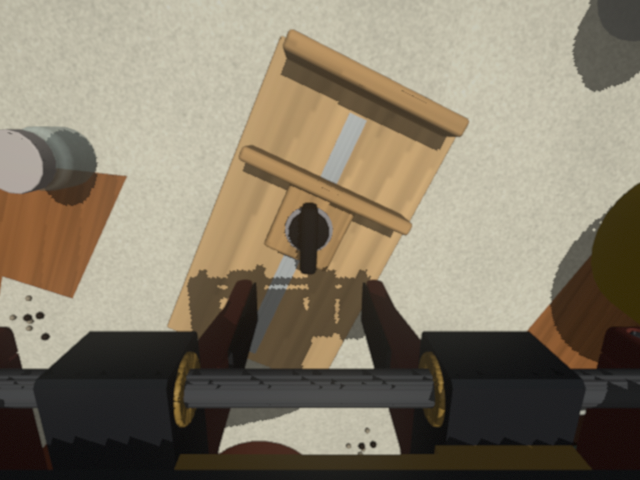

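Request:
{"fn": "apply_moves", "kwargs": {"deltas": [[[-0.002,0,-0.025],0],[[0,0,-0.025],0],[[0,0,-0.025],0],[[0,0,-0.018],0],[[0,0,-0.01],0],[[0,0,0],0]]}}

```text
t: 2.15
position: [0.5478, 0.2437, 0.0537]
eef_rot: [[-0.4, 0.917, -0.001], [0.917, 0.4, -0.0], [-0.0, -0.001, -1.0]]
wrist_force: [-0.3, -0.4, 0.1]
width: 0.05
```

Request:
{"fn": "apply_moves", "kwargs": {"deltas": [[[0,0,0],0],[[0,0,0],0],[[0,0,0],0],[[0,0,0],0],[[0,0,0],0]], "gripper": 255}}

```text
t: 2.78
position: [0.549, 0.2446, 0.0545]
eef_rot: [[-0.4, 0.916, 0.002], [0.916, 0.4, 0.001], [0.0, 0.003, -1.0]]
wrist_force: [3.3, 2.4, -1.2]
width: 0.012
```

Gripped. Turn CCW 65° to free.

Request:
{"fn": "apply_moves", "kwargs": {"deltas": [[[0,0,0],8.2],[[0,0,0],8.2],[[0,0,0],8.2],[[0,0,0],8.2],[[0,0,0],8.2],[[0,0,0],8.2],[[0,0,0],8.2],[[0,0,0],7.0],[[0,0,0],0],[[0,0,0],0]]}}

```text
t: 4.03
position: [0.5481, 0.2435, 0.0543]
eef_rot: [[-0.999, 0.038, 0.0], [0.038, 0.999, -0.0], [-0.0, -0.0, -1.0]]
wrist_force: [1.2, -2.1, 3.2]
width: 0.0125
```

Request:
{"fn": "apply_moves", "kwargs": {"deltas": [[[-0.0002,-0.013,0],0],[[-0.0002,-0.013,0],0],[[-0.0002,-0.013,0],0],[[-0.0002,-0.013,0],0],[[-0.0002,-0.013,0],0],[[-0.0002,-0.013,0],0],[[-0.0002,-0.013,0],0],[[-0.0002,-0.013,0],0],[[-0.0002,-0.013,0],0],[[0,0,0],0]]}}

```text
t: 5.28
position: [0.546, 0.1244, 0.0542]
eef_rot: [[-0.999, 0.037, -0.001], [0.037, 0.999, -0.002], [0.0, -0.002, -1.0]]
wrist_force: [1.5, -1.9, 5.8]
width: 0.0121
```

Request:
{"fn": "apply_moves", "kwargs": {"deltas": [[[0,-0.002,0],0],[[0,-0.002,0],0],[[0,-0.002,0],0],[[0,-0.002,0],0],[[0,0,0],0]]}}

```text
t: 5.9
position: [0.5459, 0.1184, 0.0542]
eef_rot: [[-0.999, 0.035, -0.0], [0.035, 0.999, -0.0], [0.0, -0.0, -1.0]]
wrist_force: [0.9, 0.7, 5.7]
width: 0.0123
```

Request:
{"fn": "apply_moves", "kwargs": {"deltas": [[[0,-0.003,0],0],[[0,-0.003,0],0],[[0,-0.003,0],0],[[0,0,0],0]]}}

```text
t: 6.4
position: [0.5459, 0.1165, 0.0543]
eef_rot: [[-1.0, 0.031, 0.001], [0.031, 0.999, 0.008], [-0.001, 0.008, -1.0]]
wrist_force: [2.1, 17.1, -1.0]
width: 0.0126
```

Request:
{"fn": "apply_moves", "kwargs": {"deltas": [[[0,0.006,0],0],[[0,0,0],0],[[0,0,0],0],[[0,0,0.03],0],[[0,0,0.03],0],[[0,0,0.03],0],[[0,0,0.03],0]], "gripper": 110}}

```text
t: 7.28
position: [0.5456, 0.1149, 0.1748]
eef_rot: [[-0.999, 0.036, -0.001], [0.036, 0.999, -0.001], [0.001, -0.001, -1.0]]
wrist_force: [0.9, -0.5, 0.2]
width: 0.0497
```

Request:
{"fn": "apply_moves", "kwargs": {"deltas": [[[0.004,-0.02,0.005],-9.8],[[0.004,-0.02,0.005],-9.8],[[0.004,-0.02,0.005],-9.8],[[0.004,-0.02,0.005],-9.8],[[0.004,-0.02,0.005],-9.8],[[0.004,-0.02,0.005],-9.8],[[0.004,-0.02,0.005],-9.8],[[0.004,-0.02,0.005],-9.8],[[0.004,-0.02,0.005],-9.8],[[0,0,0],0]]}}

```text
t: 8.52
position: [0.5817, -0.0664, 0.219]
eef_rot: [[0.006, 1.0, -0.0], [1.0, -0.006, -0.001], [-0.001, -0.0, -1.0]]
wrist_force: [0.7, 0.0, -0.3]
width: 0.0498
```

```bash
python3 - <<'E'
from h import *
from a import rims
s=manip.sense(); print(s['position'],s['width'],np.array(s['eef_rot'])[:,1])
for n in ['wrist','scene','side']:
    p,d,m,P=snap(n,'b_'+n+'.png'); rims(n,p,d,m,P)
    C=cloud(d,m,P)
    if n=='side':
        b=np.zeros(d.shape,bool); b[280:430,185:360]=1
        b&=(C[...,2]>.046)&(C[...,2]<.057)&(p.max(-1)>60)
        nl,lab,st,ce=cv2.connectedComponentsWithStats(b.astype(np.uint8))
        for i in range(1,nl):
            if st[i,4]>60: print('top',ce[i],st[i,4],cv2.minAreaRect(C[lab==i][:,:2].astype(np.float32)))
    hsv=cv2.cvtColor(p,cv2.COLOR_RGB2HSV)
    g=(C[...,2]>.03)&(C[...,2]<.09)&(C[...,0]>.43)&(C[...,0]<.58)&(C[...,1]<-.05)&(C[...,1]>-.24)&(d>0)&(hsv[...,0]>25)&(hsv[...,0]<90)
    if g.sum()>20: print('succ',g.sum(),C[g].min(0),C[g].max(0))
E
```

```text
[ 0.58172948 -0.06637204  0.21901189] 0.04977952730119718 [ 9.99982085e-01 -5.97744943e-03 -3.14656577e-04]
wrist [367. 233.] 3012 z 0.0618 c [ 0.6284 -0.0834] r 0.0712 ls [ 0.6285 -0.0835] 0.0669
wrist [144. 246.] 1632 z 0.0936 c [ 0.4303 -0.0863] r 0.0395 ls [ 0.4304 -0.0865] 0.0355
wrist [301. 362.] 151 z 0.0436 c [ 0.5749 -0.2451] r 0.0105 ls [ 0.5773 -0.2557] 0.0124
wrist [294. 434.] 1030 z 0.0772 c [ 0.5523 -0.3049] r 0.0328 ls [ 0.5807 -0.2978] 0.0418
wrist [349. 432.] 1067 z 0.0772 c [ 0.6278 -0.3056] r 0.0335 ls [ 0.6052 -0.2993] 0.0373
succ 465 [ 0.52180161 -0.19093243  0.03054597] [ 0.5386495  -0.15111072  0.06948949]
scene [287. 219.] 235 z 0.0941 c [ 0.4326 -0.0883] r 0.0383 ls [ 0.4322 -0.0883] 0.0346
scene [350. 273.] 449 z 0.0623 c [ 0.631  -0.0848] r 0.0709 ls [ 0.6306 -0.0851] 0.0665
scene [257. 327.] 363 z 0.0785 c [ 0.5925 -0.2994] r 0.0553 ls [ 0.5926 -0.299 ] 0.051
succ 224 [ 0.49483383 -0.19327174  0.04330169] [ 0.54053961 -0.1526445   0.07124712]
side [321. 175.] 983 z 0.0773 c [ 0.592  -0.2967] r 0.0563 ls [ 0.5927 -0.2963] 0.0512
side [378. 188.] 437 z 0.1093 c [ 0.4264 -0.276 ] r 0.0224 ls [ 0.4266 -0.2757] 0.0188
side [278. 228.] 1356 z 0.0622 c [ 0.6312 -0.082 ] r 0.0729 ls [ 0.6307 -0.0823] 0.0672
side [357. 240.] 1155 z 0.0934 c [ 0.4316 -0.0853] r 0.0397 ls [ 0.4323 -0.085 ] 0.035
top [274.89976134 308.79952267] 419 ((0.5481389164924622, 0.1522800773382187), (0.014540024101734161, 0.1475147306919098), 88.42847442626953)
top [228.60887656 402.73786408] 721 ((0.5520767569541931, 0.3654864430427551), (0.017011435702443123, 0.14927473664283752), 89.23475646972656)
succ 262 [ 0.49665369 -0.19432558  0.03014066] [ 0.54062463 -0.14825894  0.06947101]
```

View pics/b_wrist.png

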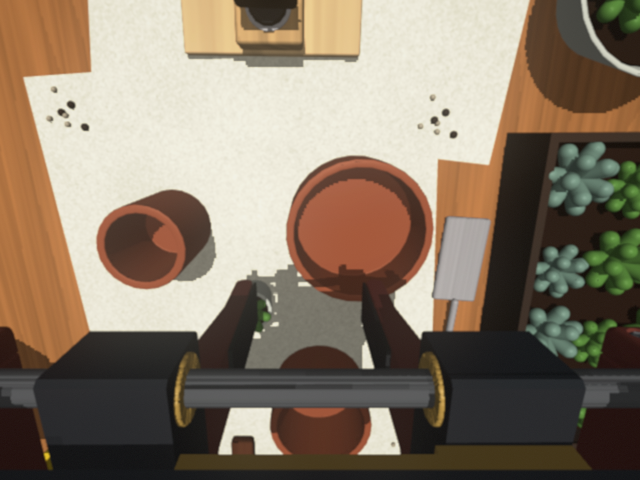

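Request:
{"fn": "apply_moves", "kwargs": {"deltas": [[[-0.007,-0.006,-0.03],0],[[-0.007,-0.006,-0.03],0],[[-0.0057,-0.0046,-0.03],0],[[0,0,-0.025],0],[[0,0,-0.025],0],[[0,0,-0.02],0],[[0,0,-0.02],0],[[0,0,-0.011],0],[[0,0,0],0]]}}

```text
t: 9.8
position: [0.5617, -0.0799, 0.0274]
eef_rot: [[0.002, 1.0, -0.002], [1.0, -0.002, 0.001], [0.001, -0.002, -1.0]]
wrist_force: [-0.3, 0.2, -0.2]
width: 0.0498
```

Request:
{"fn": "apply_moves", "kwargs": {"deltas": [[[0,0,0],0],[[0,0,0],0],[[0,0,0],0],[[0,0,0],0],[[0,0,0],0]], "gripper": 255}}

```text
t: 10.42
position: [0.5627, -0.0806, 0.0283]
eef_rot: [[0.003, 1.0, 0.001], [1.0, -0.003, -0.0], [-0.0, 0.001, -1.0]]
wrist_force: [0.7, 0.8, 0.4]
width: 0.0078
```

Request:
{"fn": "apply_moves", "kwargs": {"deltas": [[[0,0,0.01],0],[[0,0,0.02],0],[[0,0,0.02],0],[[0,0,0.02],0],[[0,0,0.02],0],[[0,0,0.01],0],[[0,0,0],0]]}}

```text
t: 11.3
position: [0.5624, -0.0807, 0.1285]
eef_rot: [[0.004, 1.0, 0.001], [1.0, -0.004, -0.0], [-0.0, 0.001, -1.0]]
wrist_force: [-0.9, 0.3, -3.2]
width: 0.0077
```

```bash
python3 - <<'E'
from h import *
from a import rims
s=manip.sense(); print(s['position'],s['width'],np.array(s['eef_rot'])[:,1],s['wrist_force'],s['moment'])
for n in ['wrist','side']:
    p,d,m,P=snap(n,'c_'+n+'.png'); rims(n,p,d,m,P)
E
```

```text
[ 0.56242442 -0.08065854  0.1285495 ] 0.007668632616385066 [ 9.99993271e-01 -3.58280373e-03  7.88637593e-04] [-0.90693436  0.33933336 -3.21045239] [ 1.02425623e-04  2.60771106e-01 -3.23884274e-04]
wrist [442. 271.] 25143 z 0.1269 c [ 0.6628 -0.0894] r 0.0523 ls [ 0.6266 -0.0845] 0.0633
wrist [111. 263.] 3450 z 0.0936 c [ 0.4303 -0.0865] r 0.0398 ls [ 0.4304 -0.0864] 0.0356
wrist [119. 282.] 849 z 0.0814 c [ 0.4153 -0.1146] r 0.0067 ls [ 0.4188 -0.1084] 0.0085
wrist [309. 431.] 990 z 0.0765 c [ 0.563 -0.251] r 0.0128 ls [ 0.5644 -0.2508] 0.0062
side [378. 188.] 423 z 0.1096 c [ 0.4276 -0.2747] r 0.0226 ls [ 0.4272 -0.2757] 0.0189
side [322. 187.] 269 z 0.0736 c [ 0.5766 -0.248 ] r 0.0159 ls [ 0.5798 -0.252 ] 0.0111
side [275. 195.] 972 z 0.1288 c [ 0.6491 -0.1086] r 0.0564 ls [ 0.6292 -0.0858] 0.0633
side [278. 222.] 472 z 0.1291 c [ 0.618  -0.0601] r 0.0665 ls [ 0.6287 -0.0852] 0.0714
side [357. 240.] 1167 z 0.0934 c [ 0.4331 -0.0847] r 0.0396 ls [ 0.4325 -0.0852] 0.0352
```

View pics/c_side.png

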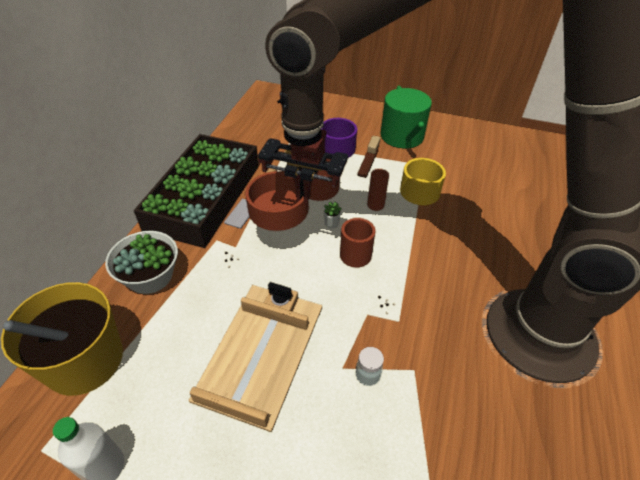

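```bash
python3 - <<'E'
from h import *
p,d,m,P=snap('side'); C=cloud(d,m,P); hsv=cv2.cvtColor(p,cv2.COLOR_RGB2HSV)
b=((hsv[...,0]<9)|(hsv[...,0]>174))&(hsv[...,1]>110)&(C[...,0]>.52)&(C[...,0]<.73)&(abs(C[...,1]+.08)<.1)&(C[...,2]>.08)&(C[...,2]<.2)
X=C[b]
for lo in np.arange(.56,.71,.02):
    Y=X[(X[:,0]>lo)&(X[:,0]<lo+.02)]
    if len(Y): print(lo.round(2),len(Y),np.percentile(Y[:,2],[1,97]).round(4))
E
```

```text
0.56 329 [0.1029 0.1922]
0.58 231 [0.1007 0.1586]
0.6 344 [0.0998 0.1577]
0.62 408 [0.1    0.1568]
0.64 407 [0.099  0.1561]
0.66 411 [0.099 0.156]
0.68 346 [0.0991 0.1559]
```

Request:
{"fn": "apply_moves", "kwargs": {"deltas": [[[0,0.02,0.005],0],[[0,0.035,0.005],0],[[-0.005,0.038,0],0],[[-0.01,0.038,0],0],[[-0.012,0.038,0],0],[[-0.012,0.038,0],0],[[-0.012,0.038,0],0],[[-0.012,0.038,0],0],[[-0.01,0.038,0],0],[[-0.006,0.025,0],0]]}}

```text
t: 12.7
position: [0.4813, 0.2692, 0.1381]
eef_rot: [[0.0, 1.0, -0.001], [1.0, -0.0, 0.001], [0.001, -0.001, -1.0]]
wrist_force: [-0.4, -0.2, -3.3]
width: 0.0079
```

Request:
{"fn": "apply_moves", "kwargs": {"deltas": [[[0,0.018,0],0],[[0,0,0],0],[[0,0,-0.02],0],[[0,0,-0.02],0],[[0,0,-0.02],0],[[0,0,-0.01],0],[[0,0,0],0],[[0,0,0],0]]}}

```text
t: 13.7
position: [0.4839, 0.2834, 0.0688]
eef_rot: [[0.004, 1.0, 0.001], [1.0, -0.004, 0.0], [0.0, 0.001, -1.0]]
wrist_force: [-0.7, 0.2, -2.3]
width: 0.0072
```

```bash
python3 - <<'E'
from h import *
s=manip.sense(); print(s['position'],s['width'])
for n in ['side','scene']:
    p,d,m,P=snap(n,'d_'+n+'.png'); C=cloud(d,m,P); hsv=cv2.cvtColor(p,cv2.COLOR_RGB2HSV)
    b=((hsv[...,0]<9)|(hsv[...,0]>174))&(hsv[...,1]>110)&(C[...,0]>.44)&(C[...,0]<.65)&(abs(C[...,1]-.28)<.1)&(C[...,2]>.02)&(C[...,2]<.2)
    X=C[b]; R=X[(X[:,2]>.084)&(X[:,2]<.103)&(X[:,0]>.5)][:,:2].astype(np.float32); print(len(X),np.percentile(X[:,2],[1,50,98]),cv2.minEnclosingCircle(R))
E
```

```text
[0.48390146 0.28339326 0.06877734] 0.007238632434953394
3584 [0.04057568 0.04860553 0.12941267] ((0.5505616068840027, 0.28131064772605896), 0.07118414342403412)
571 [0.04091481 0.04648352 0.10045209] ((0.5516213774681091, 0.2771562337875366), 0.07100781798362732)
```

Request:
{"fn": "apply_moves", "kwargs": {"deltas": [[[0,0,-0.012],0],[[0,0,-0.008],0],[[0,0,-0.004],0],[[0,0,-0.002],0],[[0,0,0],0]]}}

```text
t: 14.42
position: [0.4833, 0.2834, 0.042]
eef_rot: [[0.003, 1.0, -0.0], [1.0, -0.003, -0.0], [-0.0, -0.0, -1.0]]
wrist_force: [-0.5, -0.1, -1.0]
width: 0.0075
```

Request:
{"fn": "apply_moves", "kwargs": {"deltas": [[[0,0,-0.001],0],[[0,0,-0.001],0],[[0,0,0],0]]}}

```text
t: 14.8
position: [0.4834, 0.2835, 0.0403]
eef_rot: [[0.003, 1.0, 0.0], [1.0, -0.003, 0.0], [0.0, 0.0, -1.0]]
wrist_force: [-1.7, -0.3, 0.9]
width: 0.0078
```

Request:
{"fn": "apply_moves", "kwargs": {"deltas": [[[0,0,0],0],[[0,0,0],0],[[0,0,0],0],[[0,0,0.02],0],[[0,0,0.04],0],[[0,0,0.04],0],[[0,0,0.03],0]], "gripper": 110}}

```text
t: 15.68
position: [0.4837, 0.2836, 0.172]
eef_rot: [[0.004, 1.0, 0.001], [1.0, -0.004, 0.001], [0.001, 0.001, -1.0]]
wrist_force: [0.6, -1.0, -0.3]
width: 0.0497
```

Request:
{"fn": "apply_moves", "kwargs": {"deltas": [[[0,-0.05,0.02],0],[[0,-0.06,0.02],0],[[0,-0.06,0.01],0],[[0,-0.06,0],0],[[0,-0.05,0],0],[[0.02,-0.06,0],0],[[0.02,-0.06,0],0],[[0.02,-0.04,0],0],[[0,0,0],0]]}}

```text
t: 16.8
position: [0.5431, -0.1584, 0.2194]
eef_rot: [[0.009, 1.0, -0.0], [1.0, -0.009, -0.001], [-0.001, -0.0, -1.0]]
wrist_force: [-0.9, 1.2, -0.4]
width: 0.0499
```

```bash
python3 - <<'E'
from h import *
from a import rims
s=manip.sense(); print(s['position'],s['width'],np.array(s['eef_rot'])[:,1])
for n in ['wrist','scene','side']:
    p,d,m,P=snap(n,'e_'+n+'.png'); rims(n,p,d,m,P)
E
```

```text
[ 0.54311527 -0.15842286  0.21935669] 0.04987302272018037 [ 9.99960315e-01 -8.90660087e-03 -2.03720085e-04]
wrist [176. 142.] 1754 z 0.0938 c [ 0.4308 -0.0869] r 0.0392 ls [ 0.4303 -0.087 ] 0.0355
wrist [321. 350.] 559 z 0.0776 c [ 0.5517 -0.2822] r 0.034 ls [ 0.5796 -0.2929] 0.0408
scene [413. 181.] 230 z 0.0741 c [0.551  0.2755] r 0.0698 ls [0.5503 0.2774] 0.0663
scene [286. 218.] 283 z 0.0938 c [ 0.4313 -0.0876] r 0.0404 ls [ 0.4319 -0.0882] 0.0351
scene [264. 332.] 274 z 0.079 c [ 0.5963 -0.3026] r 0.0536 ls [ 0.5932 -0.2992] 0.0507
side [319. 174.] 1040 z 0.0778 c [ 0.5924 -0.2956] r 0.0556 ls [ 0.5928 -0.2962] 0.0509
side [378. 187.] 503 z 0.1088 c [ 0.4258 -0.2746] r 0.0232 ls [ 0.427  -0.2758] 0.0189
side [357. 240.] 1162 z 0.0933 c [ 0.4318 -0.0856] r 0.0396 ls [ 0.4321 -0.0851] 0.035
side [247. 363.] 2301 z 0.0738 c [0.5499 0.2806] r 0.0716 ls [0.55   0.2807] 0.067
```

View pics/e_side.png

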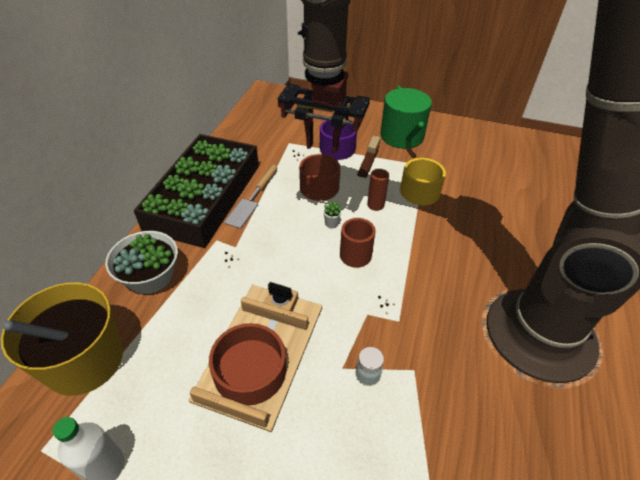

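Request:
{"fn": "apply_moves", "kwargs": {"deltas": [[[-0.001,-0.04,-0.02],0],[[-0.0013,-0.05,-0.02],0],[[0,-0.035,-0.03],0],[[0,-0.014,-0.03],0],[[0,0,-0.03],0],[[0,0,-0.02],0],[[0,0,-0.015],0],[[0,0,0],0]]}}

```text
t: 17.95
position: [0.5402, -0.2921, 0.0541]
eef_rot: [[0.002, 1.0, -0.001], [1.0, -0.002, 0.001], [0.001, -0.001, -1.0]]
wrist_force: [-0.6, 0.3, 0.1]
width: 0.05
```

Request:
{"fn": "apply_moves", "kwargs": {"deltas": [[[0,0,0],0],[[0,0,0],0],[[0,0,0],0],[[0,0,0],0],[[0,0,0],0]], "gripper": 255}}

```text
t: 18.58
position: [0.5406, -0.2935, 0.0549]
eef_rot: [[0.003, 1.0, 0.0], [1.0, -0.003, -0.0], [-0.0, 0.0, -1.0]]
wrist_force: [0.5, -0.5, 0.5]
width: 0.0034
```

Request:
{"fn": "apply_moves", "kwargs": {"deltas": [[[0,0,0.01],0],[[0,0,0.02],0],[[0,0,0.02],0],[[0,0,0.02],0],[[0,0,0.02],0],[[0,0,0.01],0],[[0,0,0],0]]}}

```text
t: 19.45
position: [0.5409, -0.2937, 0.1556]
eef_rot: [[0.004, 1.0, 0.001], [1.0, -0.004, -0.001], [-0.001, 0.001, -1.0]]
wrist_force: [-1.2, -0.1, -0.1]
width: 0.0007
```

```bash
cat > b.py <<'E'
from h import *
import sys
# held pot: name x0 y0 R zlo
def held(n,x0,y0,R,zlo,zhi):
    p,d,m,P=snap(n); C=cloud(d,m,P); hsv=cv2.cvtColor(p,cv2.COLOR_RGB2HSV)
    b=((hsv[...,0]<9)|(hsv[...,0]>174))&(hsv[...,1]>110)&(np.hypot(C[...,0]-x0,C[...,1]-y0)<R+.02)&(C[...,2]>zlo)&(C[...,2]<zhi)
    X=C[b]; print(n,len(X),'z',np.percentile(X[:,2],[1,98]).round(4))
    for lo in np.arange(x0-R,x0+R,R/3):
        Y=X[(X[:,0]>lo)&(X[:,0]<lo+R/3)]
        if len(Y)>5: print(' ',lo.round(3),len(Y),np.percentile(Y[:,2],[1,97]).round(4))
    zt=np.percentile(X[X[:,0]>x0][:,2],97); T=X[abs(X[:,2]-zt)<.008][:,:2].astype(np.float32)
    print(' rim',zt,cv2.minEnclosingCircle(T))
s=manip.sense(); print(s['t'],s['position'],s['width'],s['wrist_force'],s['moment'])
a=[float(v) for v in sys.argv[2:]]
for n in sys.argv[1].split(','): held(n,*a)
E
python3 b.py side,scene .593 -.2975 .056 .08 .19
```

```text
19.45 [ 0.54091044 -0.29368137  0.15563904] 0.0007004370299370384 [-1.20434414 -0.11519319 -0.09799432] [-0.02423769  0.01236704  0.01055701]
side 16 z [0.1814 0.1894]
  0.537 13 [0.1814 0.1892]Traceback (most recent call last):
  File "b.py", line 15, in <module>
    for n in sys.argv[1].split(','): held(n,*a)
                                     ~~~~^^^^^^
  File "b.py", line 11, in held
    zt=np.percentile(X[X[:,0]>x0][:,2],97); T=X[abs(X[:,2]-zt)<.008][:,:2].astype(np.float32)
    return _quantile_unchecked(
        a, q, axis, out, overwrite_input, method, keepdims, weights)
    return _ureduce(a,
                    func=_quantile_ureduce_func,
    ...<5 lines>...
                    overwrite_input=overwrite_input,
                    method=method)
    r = func(a, **kwargs)
    result = _quantile(arr,
                       quantiles=q,
    ...<2 lines>...
                       out=out,
                       weights=wgt)
    slices_having_nans = np.isnan(arr[-1, ...])
                                  ~~~^^^^^^^^^
IndexError: index -1 is out of bounds for axis 0 with size 0
```

```bash
python3 - <<'E'
from h import *
from a import rims
for n in ['wrist','scene','side']:
    p,d,m,P=snap(n,'f_'+n+'.png'); rims(n,p,d,m,P)
E
```

```text
wrist [384. 219.] 2215 z 0.0778 c [ 0.5908 -0.2975] r 0.0553 ls [ 0.5907 -0.298 ] 0.0513
wrist [139. 228.] 1210 z 0.1096 c [ 0.425  -0.2784] r 0.0232 ls [ 0.425  -0.2785] 0.0197
wrist [395. 280.] 466 z 0.0752 c [ 0.606  -0.3433] r 0.0064 ls [ 0.6055 -0.3413] 0.0042
wrist [352. 293.] 505 z 0.0774 c [ 0.5774 -0.342 ] r 0.0215 ls [ 0.5804 -0.3331] 0.0175
scene [413. 180.] 246 z 0.0743 c [0.5517 0.2744] r 0.0704 ls [0.5502 0.2775] 0.0662
scene [286. 218.] 287 z 0.0941 c [ 0.4331 -0.0891] r 0.0387 ls [ 0.4321 -0.0882] 0.0349
scene [221. 264.] 271 z 0.1099 c [ 0.4269 -0.2795] r 0.0224 ls [ 0.4269 -0.2799] 0.019
scene [274. 314.] 343 z 0.0784 c [ 0.5933 -0.2982] r 0.0552 ls [ 0.593  -0.2988] 0.051
side [319. 175.] 1141 z 0.0775 c [ 0.5925 -0.296 ] r 0.0558 ls [ 0.5926 -0.2962] 0.0512
side [378. 186.] 532 z 0.1095 c [ 0.4266 -0.2771] r 0.0247 ls [ 0.4272 -0.277 ] 0.0196
side [357. 240.] 1157 z 0.0936 c [ 0.432  -0.0846] r 0.0389 ls [ 0.4323 -0.0848] 0.0349
side [247. 363.] 2306 z 0.0737 c [0.5497 0.28  ] r 0.0717 ls [0.55   0.2807] 0.067
```

View pics/f_scene.png

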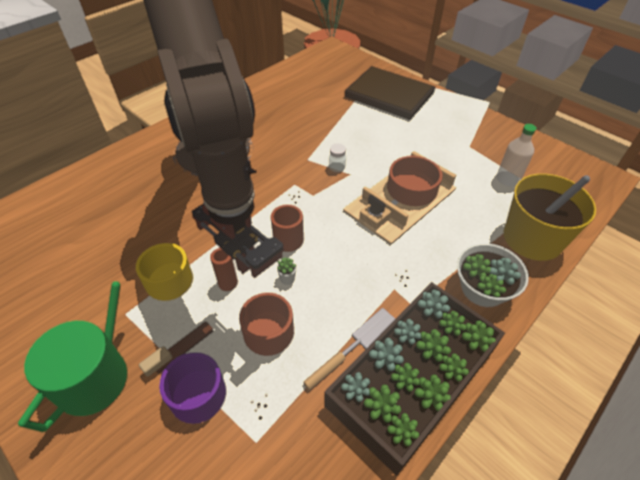

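Request:
{"fn": "apply_moves", "kwargs": {"deltas": [[[0,-0.004,0],0],[[0,0,0],0],[[0,0,0],0],[[0,0,-0.03],0],[[0,0,-0.03],0],[[0,0,-0.03],0],[[0,0,-0.018],0],[[0,0,0],0]], "gripper": 110}}

```text
t: 20.65
position: [0.5398, -0.2971, 0.0457]
eef_rot: [[0.003, 1.0, -0.002], [1.0, -0.003, 0.001], [0.001, -0.002, -1.0]]
wrist_force: [0.5, 0.8, 0.6]
width: 0.05
```

Request:
{"fn": "apply_moves", "kwargs": {"deltas": [[[0,0,0],0],[[0,0,0],0],[[0,0,0],0],[[0,0,0],0],[[0,0,0],0]], "gripper": 255}}

```text
t: 21.28
position: [0.5411, -0.2977, 0.0472]
eef_rot: [[0.003, 1.0, 0.001], [1.0, -0.003, -0.001], [-0.001, 0.001, -1.0]]
wrist_force: [1.4, -0.5, 0.8]
width: 0.0074
```

Request:
{"fn": "apply_moves", "kwargs": {"deltas": [[[0,0,0.005],0],[[0,0,0.005],0],[[0,0,0.005],0],[[0,0,0.005],0],[[0,0,0],0]]}}

```text
t: 21.9
position: [0.5408, -0.2977, 0.0673]
eef_rot: [[0.004, 1.0, 0.001], [1.0, -0.004, -0.0], [-0.0, 0.001, -1.0]]
wrist_force: [0.1, 0.6, -2.8]
width: 0.0077
```

Request:
{"fn": "apply_moves", "kwargs": {"deltas": [[[0,0,0.02],0],[[0,0,0.025],0],[[0,0,0.025],0],[[0,0,0.015],0],[[0,0,0],0]]}}

```text
t: 22.52
position: [0.5411, -0.2978, 0.1527]
eef_rot: [[0.004, 1.0, 0.002], [1.0, -0.004, -0.001], [-0.001, 0.002, -1.0]]
wrist_force: [0.5, 0.8, -3.0]
width: 0.0074
```

```bash
python3 b.py side,scene .593 -.2975 .056 .095 .187
```

```text
22.525 [ 0.54109271 -0.29777036  0.1526715 ] 0.007410580499524745 [ 0.45952602  0.81201898 -3.04643002] [-0.02247241  0.17442785  0.02247482]
side 1554 z [0.1055 0.1809]
  0.537 275 [0.1103 0.1827]
  0.556 232 [0.1063 0.18  ]
  0.574 301 [0.1038 0.1792]
  0.593 302 [0.1044 0.1776]
  0.612 256 [0.1073 0.1757]
  0.63 147 [0.1224 0.1761]
 rim 0.17687431380571353 ((0.5898943543434143, -0.29152318835258484), 0.05805879458785057)
scene 1305 z [0.1038 0.1794]
  0.537 260 [0.1062 0.1804]
  0.556 297 [0.1048 0.1788]
  0.574 283 [0.1038 0.178 ]
  0.593 197 [0.1028 0.1773]
  0.612 96 [0.1146 0.1763]
  0.63 169 [0.1662 0.1749]
 rim 0.17650226783407053 ((0.5914092063903809, -0.29357120394706726), 0.055384472012519836)
```

Request:
{"fn": "apply_moves", "kwargs": {"deltas": [[[0,0.025,0],0],[[0,0.05,0],0],[[0,0.055,0],0],[[0,0.055,0],0],[[-0.005,0.055,0],0],[[-0.005,0.055,0],0],[[-0.005,0.055,0],0],[[-0.005,0.055,0],0],[[-0.005,0.055,0],0],[[-0.005,0.05,0],0]]}}

```text
t: 23.88
position: [0.5094, 0.2143, 0.1507]
eef_rot: [[0.003, 1.0, -0.002], [1.0, -0.003, -0.0], [-0.0, -0.002, -1.0]]
wrist_force: [0.9, 0.3, -3.0]
width: 0.0074
```

Request:
{"fn": "apply_moves", "kwargs": {"deltas": [[[-0.006,0.035,0],0],[[-0.0055,0.02,0],0],[[0,0.012,0],0],[[0,0,0],0],[[0,0,0],0],[[0,0,0],0]]}}

```text
t: 24.62
position: [0.4994, 0.2783, 0.1518]
eef_rot: [[0.005, 1.0, 0.0], [1.0, -0.005, -0.0], [-0.0, 0.0, -1.0]]
wrist_force: [0.6, 0.4, -2.8]
width: 0.0071
```

```bash
python3 b.py side,scene .55 .280 .056 .14 .187; python3 - <<'E'
from h import *
from a import rims
p,d,m,P=snap('side','g_side.png'); cv2.imwrite('pics/g2.png',cv2.resize(p[220:440,130:350,::-1],None,fx=2.5,fy=2.5))
E
```

```text
24.625 [0.49944393 0.27829564 0.15176978] 0.007099050367572458 [ 0.63814772  0.36230939 -2.8166072 ] [-0.02871404  0.14432966 -0.01009234]
side 1392 z [0.1405 0.1816]
  0.494 376 [0.1407 0.1822]
  0.513 207 [0.1413 0.1798]
  0.531 155 [0.1405 0.1789]
  0.55 123 [0.1406 0.1773]
  0.569 147 [0.1404 0.1758]
  0.587 348 [0.1405 0.175 ]
 rim 0.17646284437723425 ((0.5465518236160278, 0.2829001247882843), 0.058896176517009735)
scene 149 z [0.1562 0.1811]
  0.494 11 [0.1743 0.1822]
  0.513 12 [0.1724 0.1804]
  0.531 17 [0.17   0.1792]
  0.55 28 [0.1695 0.1779]
  0.569 17 [0.1442 0.1756]
  0.587 64 [0.1615 0.1751]
 rim 0.17731954802011796 ((0.5515875816345215, 0.27997323870658875), 0.05431441590189934)
```

View pics/g2.png

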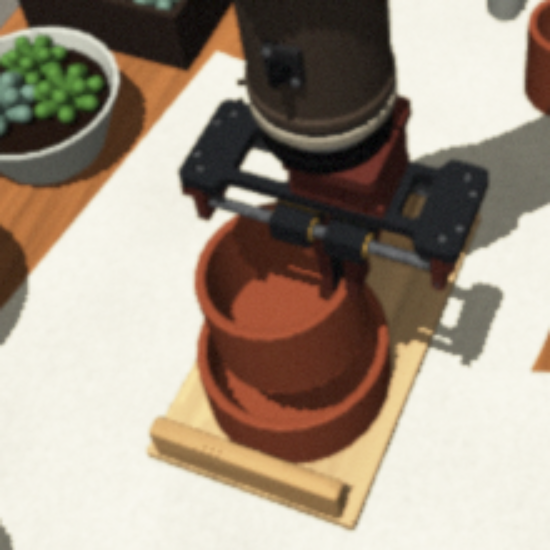

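Request:
{"fn": "apply_moves", "kwargs": {"deltas": [[[0,0.001,-0.015],0],[[0,0,-0.015],0],[[0,0,-0.01],0],[[0,0,-0.01],0],[[0,0,0],0]]}}

```text
t: 25.4
position: [0.4985, 0.2802, 0.1008]
eef_rot: [[0.003, 1.0, -0.001], [1.0, -0.003, -0.001], [-0.001, -0.001, -1.0]]
wrist_force: [-0.5, 0.1, -3.5]
width: 0.0074
```

Request:
{"fn": "apply_moves", "kwargs": {"deltas": [[[0,0,-0.01],0],[[0,0,-0.008],0],[[0,0,-0.006],0],[[0,0,-0.001],0],[[0,0,0],0]]}}

```text
t: 26.02
position: [0.4991, 0.2805, 0.0769]
eef_rot: [[0.003, 1.0, 0.0], [1.0, -0.003, 0.0], [0.0, 0.0, -1.0]]
wrist_force: [0.2, -1.0, -3.1]
width: 0.0072
```

Request:
{"fn": "apply_moves", "kwargs": {"deltas": [[[0,0,0],0],[[0,0,0],0],[[0,0,0],0],[[0,0,0.02],0],[[0,0,0.04],0],[[0,0,0.04],0],[[0,0,0.03],0]], "gripper": 110}}

```text
t: 26.9
position: [0.4994, 0.2808, 0.2089]
eef_rot: [[0.003, 1.0, 0.002], [1.0, -0.003, 0.001], [0.001, 0.002, -1.0]]
wrist_force: [-0.8, 0.5, -0.4]
width: 0.0503
```

Request:
{"fn": "apply_moves", "kwargs": {"deltas": [[[0,-0.05,0],0],[[0,-0.06,0],0],[[0,-0.06,0],0],[[0,-0.06,0],0],[[-0.02,-0.05,0],0],[[-0.02,-0.03,0],0],[[-0.02,-0.02,0],0],[[0,0,0],0]]}}

```text
t: 27.9
position: [0.4382, -0.0509, 0.2073]
eef_rot: [[0.006, 1.0, 0.001], [1.0, -0.006, -0.0], [-0.0, 0.001, -1.0]]
wrist_force: [-0.3, 0.1, -0.3]
width: 0.0503
```

```bash
python3 - <<'E'
from h import *
from a import rims
s=manip.sense(); print(s['t'],s['position'])
for n in ['wrist','scene','side']:
    p,d,m,P=snap(n,'i_'+n+'.png'); rims(n,p,d,m,P)
cv2.imwrite('pics/i2.png',cv2.resize(p[220:440,130:400,::-1],None,fx=2.5,fy=2.5))
E
```

```text
27.9 [ 0.43818372 -0.05092334  0.20727396]
wrist [307. 260.] 1258 z 0.0937 c [ 0.4297 -0.0864] r 0.0394 ls [ 0.4298 -0.0865] 0.0354
scene [414. 176.] 429 z 0.0959 c [0.5461 0.2774] r 0.0553 ls [0.5447 0.2814] 0.0509
side [379. 189.] 323 z 0.1089 c [ 0.4232 -0.2748] r 0.0218 ls [ 0.426 -0.276] 0.0183
side [357. 240.] 1116 z 0.0935 c [ 0.4319 -0.085 ] r 0.0396 ls [ 0.4322 -0.0855] 0.0353
side [248. 363.] 4458 z 0.0951 c [0.5438 0.2827] r 0.0571 ls [0.5446 0.2838] 0.0518
```

View pics/i2.png

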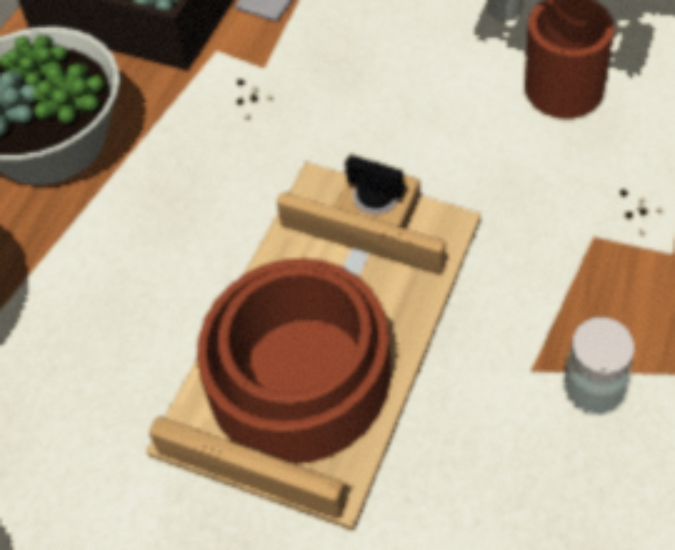

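Request:
{"fn": "apply_moves", "kwargs": {"deltas": [[[0.015,-0.018,-0.01],0],[[0.0138,-0.0172,-0.02],0],[[0,0,-0.02],0],[[0,0,-0.03],0],[[0,0,-0.03],0],[[0,0,-0.02],0],[[0,0,-0.0145],0],[[0,0,0],0]]}}

```text
t: 29.05
position: [0.4676, -0.084, 0.0615]
eef_rot: [[0.002, 1.0, -0.002], [1.0, -0.002, 0.0], [0.0, -0.002, -1.0]]
wrist_force: [-0.3, -0.2, 0.8]
width: 0.0498
```

Request:
{"fn": "apply_moves", "kwargs": {"deltas": [[[0,0,0],0],[[0,0,0],0],[[0,0,0],0],[[0,0,0],0],[[0,0,0],0]], "gripper": 255}}

```text
t: 29.68
position: [0.4678, -0.0847, 0.0625]
eef_rot: [[0.004, 1.0, 0.0], [1.0, -0.004, -0.0], [-0.0, 0.0, -1.0]]
wrist_force: [-0.0, 0.3, 2.9]
width: 0.0077
```

Request:
{"fn": "apply_moves", "kwargs": {"deltas": [[[0,0,0.005],0],[[0,0,0.005],0],[[0,0,0.01],0],[[0,0,0.02],0],[[0,0,0.02],0],[[0,0,0.02],0],[[0,0,0.02],0],[[0,0,0.02],0],[[0,0,0.01],0],[[0,0,0],0]]}}

```text
t: 30.92
position: [0.4682, -0.0847, 0.193]
eef_rot: [[0.004, 1.0, 0.001], [1.0, -0.004, -0.0], [-0.0, 0.001, -1.0]]
wrist_force: [-0.0, 0.2, -1.0]
width: 0.0079
```

```bash
python3 b.py side,scene .431 -.086 .04 .11 .22
```

```text
30.925 [ 0.46816149 -0.08471781  0.19295779] 0.007871156278004172 [-0.01026774  0.21169706 -1.03303603] [-0.02165392 -0.06973762  0.01902596]
side 1323 z [0.1329 0.2193]
  0.391 149 [0.1358 0.2184]
  0.404 252 [0.1333 0.2185]
  0.418 269 [0.1334 0.2181]
  0.431 271 [0.1321 0.2182]
  0.444 242 [0.1327 0.2183]
  0.458 137 [0.1334 0.2193]
 rim 0.21873554021771893 ((0.43355274200439453, -0.08335434645414352), 0.04028564319014549)
scene 219 z [0.1406 0.2197]
  0.391 80 [0.1689 0.2197]
  0.404 46 [0.1633 0.2196]
  0.418 10 [0.1482 0.217 ]
  0.431 23 [0.1406 0.2189]
  0.444 33 [0.1373 0.2189]
  0.458 26 [0.1719 0.2192]
 rim 0.21911759566619213 ((0.43248993158340454, -0.08749896287918091), 0.03867773711681366)
```

Request:
{"fn": "apply_moves", "kwargs": {"deltas": [[[0.006,0.02,0],0],[[0.012,0.04,0],0],[[0.012,0.04,0],0],[[0.012,0.04,0],0],[[0.012,0.04,0],0],[[0.012,0.04,0],0],[[0.012,0.04,0],0],[[0.012,0.04,0],0],[[0.012,0.04,0],0],[[0.0105,0.0277,0],0]]}}

```text
t: 32.28
position: [0.5798, 0.285, 0.1907]
eef_rot: [[0.002, 1.0, -0.002], [1.0, -0.002, -0.0], [-0.0, -0.002, -1.0]]
wrist_force: [0.1, -0.5, -1.5]
width: 0.0074
```

Request:
{"fn": "apply_moves", "kwargs": {"deltas": [[[0,0,0],0],[[0,0,0],0],[[0,0,-0.015],0],[[0,0,-0.01],0],[[0,0,0],0],[[0,0,0],0]]}}

```text
t: 33.02
position: [0.5804, 0.2829, 0.1675]
eef_rot: [[0.004, 1.0, 0.0], [1.0, -0.004, 0.0], [0.0, 0.0, -1.0]]
wrist_force: [0.4, 0.1, -1.8]
width: 0.0079
```

```bash
python3 b.py side,scene .545 .2826 .04 .11 .20; python3 - <<'E'
from h import *
p,d,m,P=snap('side'); cv2.imwrite('pics/j2.png',cv2.resize(p[220:440,130:350,::-1],None,fx=2.5,fy=2.5))
E
```

```text
33.025 [0.58043963 0.28287202 0.16746089] 0.007852427408770431 [ 0.44338743  0.13744236 -1.75231485] [ 0.03898478 -0.10797255  0.00045701]
side 2052 z [0.1105 0.1978]
  0.505 482 [0.111  0.1971]
  0.518 324 [0.1114 0.1974]
  0.532 298 [0.1109 0.1965]
  0.545 330 [0.1102 0.1974]
  0.558 361 [0.1105 0.198 ]
  0.572 247 [0.1105 0.1978]
  0.585 10 [0.1934 0.1993]
 rim 0.19783277981214872 ((0.5492072105407715, 0.28465819358825684), 0.04376917704939842)
scene 66 z [0.118  0.1984]
  0.505 21 [0.1314 0.1975]
  0.518 20 [0.187  0.1971]
  0.532 14 [0.1892 0.1978]
  0.572 10 [0.1127 0.1987]
 rim 0.1986924961277578 ((0.5457521080970764, 0.2793583571910858), 0.03752141445875168)
```

View pics/j2.png

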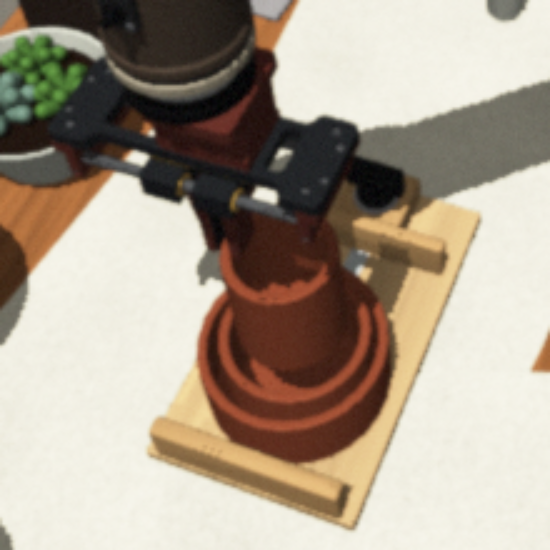

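Request:
{"fn": "apply_moves", "kwargs": {"deltas": [[[0,0,-0.015],0],[[0,0,-0.015],0],[[0,0,-0.01],0],[[0,0,-0.01],0],[[0,0,0],0]]}}

```text
t: 33.8
position: [0.5798, 0.2827, 0.1162]
eef_rot: [[0.003, 1.0, -0.002], [1.0, -0.003, -0.001], [-0.001, -0.002, -1.0]]
wrist_force: [-0.4, 0.2, -2.1]
width: 0.0073
```

Request:
{"fn": "apply_moves", "kwargs": {"deltas": [[[0,0,-0.008],0],[[0,0,-0.007],0],[[0,0,-0.004],0],[[0,0,0],0],[[0,0,0],0]]}}

```text
t: 34.42
position: [0.5805, 0.2831, 0.0985]
eef_rot: [[0.004, 1.0, 0.0], [1.0, -0.004, 0.0], [0.0, 0.0, -1.0]]
wrist_force: [0.2, -0.3, -1.5]
width: 0.0075
```

Request:
{"fn": "apply_moves", "kwargs": {"deltas": [[[0,0,0],0],[[0,0,0],0],[[0,0,0],0],[[0,0,0.02],0],[[0,0,0.04],0],[[0,0,0.04],0],[[0,0,0.03],0]], "gripper": 110}}

```text
t: 35.3
position: [0.5807, 0.2832, 0.2304]
eef_rot: [[0.004, 1.0, 0.002], [1.0, -0.004, 0.001], [0.001, 0.002, -1.0]]
wrist_force: [0.0, -0.1, -0.2]
width: 0.0499
```

Request:
{"fn": "apply_moves", "kwargs": {"deltas": [[[-0.01,-0.05,0],0],[[-0.01,-0.055,0],0],[[-0.01,-0.055,0],0],[[-0.015,-0.055,0],0],[[-0.02,-0.055,0],0],[[-0.02,-0.055,0],0],[[-0.02,-0.055,0],0],[[-0.02,-0.055,0],0],[[-0.02,-0.05,0],0],[[0,-0.04,0],0]], "gripper": 30}}

```text
t: 36.55
position: [0.4338, -0.2443, 0.229]
eef_rot: [[0.006, 1.0, 0.001], [1.0, -0.006, -0.0], [-0.0, 0.001, -1.0]]
wrist_force: [1.0, 0.6, -0.2]
width: 0.0776
```

```bash
python3 - <<'E'
from h import *
from a import rims
s=manip.sense(); print(s['t'],s['position'],s['width'])
for n in ['wrist','scene','side']:
    p,d,m,P=snap(n,'k_'+n+'.png'); rims(n,p,d,m,P)
E
```

```text
36.55 [ 0.43378459 -0.24427857  0.22900563] 0.0776120523485262
wrist [301. 261.] 759 z 0.1097 c [ 0.4244 -0.2783] r 0.0233 ls [ 0.4244 -0.2783] 0.0196
scene [412. 169.] 441 z 0.1178 c [0.5484 0.2802] r 0.0395 ls [0.5485 0.2804] 0.0349
side [378. 186.] 539 z 0.1098 c [ 0.4269 -0.276 ] r 0.0248 ls [ 0.427  -0.2764] 0.02
side [248. 363.] 4369 z 0.1167 c [0.5482 0.2823] r 0.0408 ls [0.5482 0.2832] 0.036
```

View pics/k_side.png

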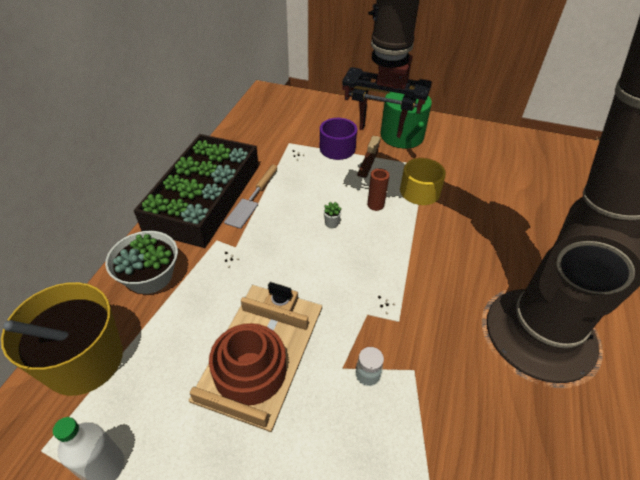

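Request:
{"fn": "apply_moves", "kwargs": {"deltas": [[[-0.004,-0.0167,0],0],[[-0.004,-0.016,-0.01],0],[[0,0,-0.025],0],[[0,0,-0.03],0],[[0,0,-0.03],0],[[0,0,-0.03],0],[[0,0,-0.02],0],[[0,0,-0.005],0],[[0,0,0],0]]}}

```text
t: 37.83
position: [0.4278, -0.274, 0.0786]
eef_rot: [[0.002, 1.0, 0.0], [1.0, -0.002, 0.0], [0.0, 0.0, -1.0]]
wrist_force: [0.9, 0.0, -1.1]
width: 0.0774
```

Request:
{"fn": "apply_moves", "kwargs": {"deltas": [[[0,0,0],0],[[0,0,0],0],[[0,0,0],0],[[0,0,0],0],[[0,0,0],0]], "gripper": 255}}

```text
t: 38.45
position: [0.4274, -0.2749, 0.0786]
eef_rot: [[0.004, 1.0, 0.0], [1.0, -0.004, -0.0], [-0.0, 0.0, -1.0]]
wrist_force: [-1.9, -0.1, 3.5]
width: 0.0461
```

Request:
{"fn": "apply_moves", "kwargs": {"deltas": [[[0,0,0.005],0],[[0,0,0.005],0],[[0,0,0.01],0],[[0,0,0.02],0],[[0,0,0.025],0],[[0,0,0.025],0],[[0,0,0.025],0],[[0,0,0.02],0],[[0,0,0.01],0],[[0,0,0],0]]}}

```text
t: 39.7
position: [0.4275, -0.2748, 0.2239]
eef_rot: [[0.003, 1.0, 0.001], [1.0, -0.003, -0.0], [-0.0, 0.001, -1.0]]
wrist_force: [-0.7, 0.7, -1.9]
width: 0.0462
```

```bash
python3 b.py side,scene .426 -.277 .024 .11 .26
```

```text
39.7 [ 0.42754986 -0.27480133  0.22387497] 0.04615532080113946 [-0.73765782  0.70374203 -1.94260624] [ 0.00539241 -0.00710781  0.04155381]
side 774 z [0.149  0.2555]
  0.402 78 [0.153  0.2549]
  0.41 145 [0.1509 0.2539]
  0.418 151 [0.1509 0.2533]
  0.426 144 [0.1482 0.2537]
  0.434 129 [0.1473 0.254 ]
  0.442 103 [0.1491 0.2536]
  0.45 15 [0.1813 0.2596]
 rim 0.25465958032249536 ((0.42947936058044434, -0.26821863651275635), 0.030544105917215347)
scene 275 z [0.1574 0.2544]
  0.402 28 [0.231  0.2549]
  0.41 60 [0.221  0.2539]
  0.426 34 [0.1653 0.253 ]
  0.434 51 [0.1553 0.254 ]
  0.442 87 [0.1569 0.2524]
  0.45 9 [0.2282 0.2557]
 rim 0.25311726159333814 ((0.42899060249328613, -0.27648091316223145), 0.028011159971356392)
```

Request:
{"fn": "apply_moves", "kwargs": {"deltas": [[[0.005,0.025,0],0],[[0.01,0.045,0],0],[[0.01,0.05,0],0],[[0.01,0.05,0],0],[[0.01,0.05,0],0],[[0.01,0.05,0],0],[[0.012,0.05,0],0],[[0.012,0.05,0],0],[[0.012,0.05,0],0],[[0.012,0.05,0],0]]}}

```text
t: 41.05
position: [0.5302, 0.1966, 0.2222]
eef_rot: [[0.004, 1.0, -0.001], [1.0, -0.004, -0.001], [-0.001, -0.001, -1.0]]
wrist_force: [0.9, -0.5, -0.8]
width: 0.0462
```

Request:
{"fn": "apply_moves", "kwargs": {"deltas": [[[0.01,0.045,0],0],[[0.0075,0.03,0],0],[[0,0.014,0],0],[[0,0,0],0],[[0,0,0],0],[[0,0,-0.01],0],[[0,0,0],0]]}}

```text
t: 41.92
position: [0.5474, 0.283, 0.2123]
eef_rot: [[0.005, 1.0, -0.001], [1.0, -0.005, -0.001], [-0.001, -0.001, -1.0]]
wrist_force: [-0.6, -0.3, -0.5]
width: 0.0463
```

```bash
python3 b.py side,scene .548 .282 .024 .13 .255; python3 - <<'E'
from h import *
p,d,m,P=snap('side'); cv2.imwrite('pics/l2.png',cv2.resize(p[180:400,130:350,::-1],None,fx=2.5,fy=2.5))
E
```

```text
41.925 [0.54743196 0.28301465 0.21234373] 0.04627416356459084 [-0.61089148 -0.32137401 -0.53678914] [-0.00067295  0.0432721  -0.00256424]
side 1273 z [0.1371 0.2504]
  0.524 281 [0.1364 0.2408]
  0.532 218 [0.1377 0.2426]
  0.54 190 [0.1358 0.2421]
  0.548 205 [0.1384 0.2413]
  0.556 215 [0.1423 0.242 ]
  0.564 61 [0.1643 0.2433]
  0.572 20 [0.2403 0.2545]
 rim 0.24420179835571743 ((0.5474123954772949, 0.2853708565235138), 0.03269996866583824)
scene 47 z [0.1749 0.2454]
  0.524 11 [0.2378 0.2436]
  0.532 12 [0.2356 0.2439]
  0.556 6 [0.2355 0.2413]
  0.564 9 [0.1435 0.2521]
 rim 0.24852021024174267 ((0.5487684011459351, 0.2778480350971222), 0.02363554947078228)
```

View pics/l2.png

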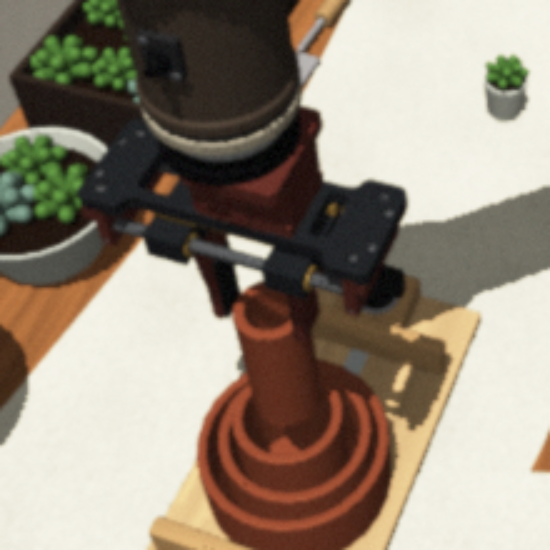

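Request:
{"fn": "apply_moves", "kwargs": {"deltas": [[[0,0,-0.015],0],[[0,0,-0.015],0],[[0,0,-0.01],0],[[0,0,-0.01],0],[[0,0,0],0]]}}

```text
t: 42.7
position: [0.5474, 0.284, 0.1622]
eef_rot: [[0.003, 1.0, -0.001], [1.0, -0.003, -0.001], [-0.001, -0.001, -1.0]]
wrist_force: [0.4, -0.7, -0.3]
width: 0.0465
```

Request:
{"fn": "apply_moves", "kwargs": {"deltas": [[[0,0,-0.012],0],[[0,0,-0.012],0],[[0,0,-0.01],0],[[0,0,-0.006],0],[[0,0,-0.002],0],[[0,0,0],0]]}}

```text
t: 43.45
position: [0.5479, 0.2844, 0.1214]
eef_rot: [[0.003, 1.0, 0.0], [1.0, -0.003, 0.0], [0.0, 0.0, -1.0]]
wrist_force: [0.0, 0.2, -0.3]
width: 0.0466
```

Request:
{"fn": "apply_moves", "kwargs": {"deltas": [[[0,0,-0.0015],0],[[0,0,0],0]]}}

```text
t: 43.7
position: [0.5479, 0.2844, 0.12]
eef_rot: [[0.003, 1.0, 0.0], [1.0, -0.003, 0.0], [0.0, 0.0, -1.0]]
wrist_force: [0.4, -0.2, -1.9]
width: 0.0464
```

Request:
{"fn": "apply_moves", "kwargs": {"deltas": [[[0,0,0],0],[[0,0,0],0],[[0,0,0],0],[[0,0,0.02],0],[[0,0,0.03],0],[[0,0,0.03],0],[[0,0,0.03],0]], "gripper": 30}}

```text
t: 44.58
position: [0.5478, 0.2843, 0.2309]
eef_rot: [[0.004, 1.0, 0.0], [1.0, -0.004, 0.0], [0.0, 0.0, -1.0]]
wrist_force: [0.2, 0.4, 0.2]
width: 0.0773
```

Request:
{"fn": "apply_moves", "kwargs": {"deltas": [[[0,-0.04,0],0],[[0,-0.05,0],0],[[0,-0.05,0],0],[[0,-0.05,0],0],[[0,-0.04,0],0],[[0,0,0],0]], "gripper": 255}}

```text
t: 45.32
position: [0.548, 0.0503, 0.2301]
eef_rot: [[0.009, 1.0, 0.001], [1.0, -0.009, -0.001], [-0.001, 0.001, -1.0]]
wrist_force: [0.4, -0.2, -0.2]
width: 0.0211
```

```bash
python3 - <<'E'
from h import *
from a import rims
s=manip.sense(); print(s['t'],s['position'],s['width'])
for n in ['scene','side']:
    p,d,m,P=snap(n,'m_'+n+'.png'); C=cloud(d,m,P)
    hsv=cv2.cvtColor(p,cv2.COLOR_RGB2HSV)
    b=((hsv[...,0]<9)|(hsv[...,0]>174))&(hsv[...,1]>110)&(np.hypot(C[...,0]-.549,C[...,1]-.28)<.09)&(C[...,2]>.02)&(C[...,2]<.16)
    X=C[b]
    for lo,hi in [(.135,.145),(.113,.122),(.091,.099),(.069,.078)]:
        T=X[(X[:,2]>lo)&(X[:,2]<hi)][:,:2].astype(np.float32); print(n,lo,len(T),cv2.minEnclosingCircle(T) if len(T) else '')
    print(np.percentile(X[:,2],99.5))
cv2.imwrite('pics/m2.png',cv2.resize(p[220:440,130:350,::-1],None,fx=2.5,fy=2.5))
E
```

```text
45.325 [0.54800689 0.05025431 0.23012548] 0.02110989199921737
scene 0.135 72 ((0.5474399328231812, 0.27712610363960266), 0.022431733086705208)
scene 0.113 112 ((0.5491605401039124, 0.2798152267932892), 0.03899768367409706)
scene 0.091 153 ((0.5464514493942261, 0.27684229612350464), 0.05532916262745857)
scene 0.069 182 ((0.551802933216095, 0.27452075481414795), 0.07043443620204926)
0.13928342630467197
side 0.135 285 ((0.546984851360321, 0.28029295802116394), 0.024486105889081955)
side 0.113 530 ((0.5482913851737976, 0.2819908559322357), 0.04051937535405159)
side 0.091 701 ((0.5447548031806946, 0.2830298840999603), 0.05649930611252785)
side 0.069 970 ((0.5498540997505188, 0.28066685795783997), 0.07121744751930237)
0.13922290037838161
```

View pics/m2.png

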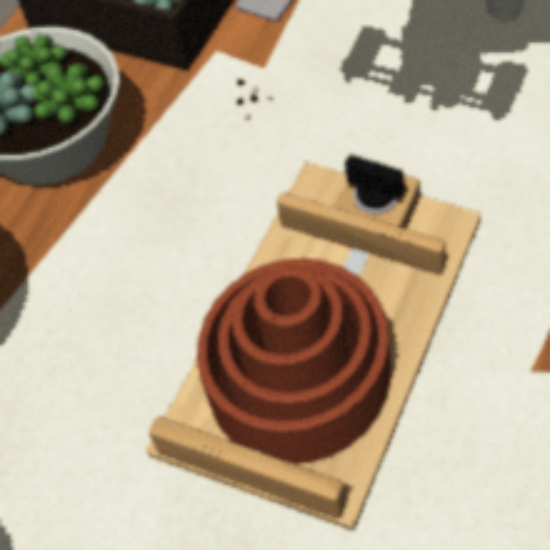

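Request:
{"fn": "apply_moves", "kwargs": {"deltas": [[[0,0,-0.03],0],[[0,0,-0.04],0],[[0,0,-0.04],0],[[0,0,-0.04],0],[[0,0,-0.03],0],[[0,0,-0.022],0],[[0,0,0],0]]}}

```text
t: 46.3
position: [0.5464, 0.056, 0.0263]
eef_rot: [[0.001, 1.0, -0.003], [1.0, -0.001, 0.0], [0.0, -0.003, -1.0]]
wrist_force: [-0.6, 0.1, 0.2]
width: 0.0007
```

Request:
{"fn": "apply_moves", "kwargs": {"deltas": [[[0,0.01,0],0],[[0,0.01,0],0],[[0,0.01,0],0],[[0,0.01,0],0],[[0,0.01,0],0],[[0,0.01,0],0],[[0,0.005,0],0],[[0,0,0],0]]}}

```text
t: 47.3
position: [0.5479, 0.1202, 0.0278]
eef_rot: [[0.003, 1.0, 0.0], [1.0, -0.003, 0.001], [0.001, 0.0, -1.0]]
wrist_force: [-0.5, 0.4, 1.4]
width: 0.0006
```

Request:
{"fn": "apply_moves", "kwargs": {"deltas": [[[0,0.002,0],0],[[0,0.002,0],0],[[0,0.002,0],0],[[0,0.001,0],0],[[0,0,0],0]]}}

```text
t: 47.92
position: [0.5479, 0.1265, 0.0278]
eef_rot: [[0.003, 1.0, 0.0], [1.0, -0.003, 0.0], [0.0, 0.0, -1.0]]
wrist_force: [0.0, -0.5, 2.0]
width: 0.0003
```

```bash
cat > f.py <<'E'
from h import *
s=manip.sense(); print(s['t'],s['position'],s['width'],s['wrist_force'])
p,d,m,P=snap('side'); C=cloud(d,m,P); hsv=cv2.cvtColor(p,cv2.COLOR_RGB2HSV)
R=((hsv[...,0]<9)|(hsv[...,0]>174))&(hsv[...,1]>110)
b=(C[...,2]>.048)&(C[...,2]<.057)&(p.max(-1)>60)&~R&(abs(C[...,0]-.55)<.085)&(C[...,1]>.12)&(C[...,1]<.39)
nl,lab,st,ce=cv2.connectedComponentsWithStats(b.astype(np.uint8))
for i in range(1,nl):
    if st[i,4]>60: print('top',st[i,4],cv2.minAreaRect(C[lab==i][:,:2].astype(np.float32)))
T=C[R&(C[...,2]>.069)&(C[...,2]<.078)&(np.hypot(C[...,0]-.549,C[...,1]-.285)<.09)][:,:2].astype(np.float32)
print('pan',cv2.minEnclosingCircle(T))
k=C[(p.max(-1)<60)&(C[...,2]>.074)&(C[...,2]<.092)&(abs(C[...,0]-.548)<.035)&(abs(C[...,1]-.165)<.04)]
if len(k)>20: print('knob',len(k),cv2.minAreaRect(k[:,:2].astype(np.float32)))
E
python3 f.py
```

```text
47.925 [0.54787567 0.12646997 0.02784805] 0.00030887461033789123 [ 0.03947297 -0.4788968   2.00364466]
top 403 ((0.5488008260726929, 0.18051312863826752), (0.014188681729137897, 0.14768752455711365), 88.06065368652344)
top 683 ((0.551927924156189, 0.36567652225494385), (0.01564033329486847, 0.14871594309806824), 88.98721313476562)
pan ((0.5498083233833313, 0.2805209159851074), 0.07130004465579987)
knob 202 ((0.5475223064422607, 0.1388988345861435), (0.02615722455084324, 0.050837721675634384), 88.19066619873047)
```

Request:
{"fn": "apply_moves", "kwargs": {"deltas": [[[0,0.004,0],0],[[0,0.004,0],0],[[0,0.004,0],0],[[0,0.004,0],0],[[0,0.003,0],0],[[0,0,0],0]]}}

```text
t: 48.72
position: [0.5477, 0.1461, 0.0278]
eef_rot: [[0.003, 1.0, 0.0], [1.0, -0.003, 0.001], [0.001, -0.0, -1.0]]
wrist_force: [1.7, -0.1, 1.3]
width: 0.0006
```

Request:
{"fn": "apply_moves", "kwargs": {"deltas": [[[0,0.002,0],0],[[0,0.002,0],0],[[0,0.001,0],0],[[0,0.001,0],0],[[0,0,0],0]]}}

```text
t: 49.35
position: [0.5477, 0.1489, 0.0278]
eef_rot: [[0.005, 1.0, -0.001], [1.0, -0.005, -0.003], [-0.003, -0.001, -1.0]]
wrist_force: [0.6, -8.0, 4.1]
width: 0.0009
```

```bash
python3 f.py
```

```text
49.35 [0.54772052 0.14888583 0.02781711] 0.0008673503380112464 [ 0.63625414 -8.03796783  4.05006033]
top 112 ((0.5933769941329956, 0.20126724243164062), (0.061481546610593796, 0.011287275701761246), 2.070488214492798)
top 160 ((0.509989857673645, 0.20309098064899445), (0.01354886218905449, 0.07141411304473877), 87.58847045898438)
top 687 ((0.5519603490829468, 0.36592912673950195), (0.015626590698957443, 0.14958834648132324), 88.85447692871094)
pan ((0.5501786470413208, 0.281123548746109), 0.07130543887615204)
knob 207 ((0.5486612319946289, 0.16691991686820984), (0.045076340436935425, 0.032771334052085876), 29.41593360900879)
```

Request:
{"fn": "apply_moves", "kwargs": {"deltas": [[[0,0.002,0],0],[[0,0.002,0],0],[[0,0.001,0],0],[[0,0,0],0]]}}

```text
t: 49.9
position: [0.5478, 0.1539, 0.0279]
eef_rot: [[0.005, 1.0, -0.001], [1.0, -0.005, -0.003], [-0.003, -0.001, -1.0]]
wrist_force: [-0.1, -6.7, 4.5]
width: 0.0005
```

Request:
{"fn": "apply_moves", "kwargs": {"deltas": [[[0,0.002,0],0],[[0,0.001,0],0],[[0,0.001,0],0],[[0,0,0],0]]}}

```text
t: 50.4
position: [0.5479, 0.1554, 0.0279]
eef_rot: [[0.007, 1.0, -0.001], [1.0, -0.007, -0.005], [-0.005, -0.001, -1.0]]
wrist_force: [0.0, -12.6, 7.6]
width: 0.0005
```

```bash
python3 f.py
```

```text
50.4 [0.54786351 0.15540728 0.02787711] 0.0005253971372102629 [ 1.94806939e-03 -1.26362748e+01  7.55952141e+00]
top 114 ((0.5967647433280945, 0.2078673541545868), (0.013230088166892529, 0.0559280626475811), 89.19925689697266)
top 162 ((0.5086698532104492, 0.20979803800582886), (0.015069990418851376, 0.06745138019323349), 89.68670654296875)
top 673 ((0.552379310131073, 0.365125834941864), (0.017109006643295288, 0.1485958844423294), 88.87861633300781)
pan ((0.5497546792030334, 0.28841325640678406), 0.07115602493286133)
knob 209 ((0.5484493374824524, 0.17474529147148132), (0.044105563312768936, 0.03403111547231674), 33.301353454589844)
```

Request:
{"fn": "apply_moves", "kwargs": {"deltas": [[[0,0.002,0],0],[[0,0.001,0],0],[[0,0,0],0]]}}

```text
t: 50.82
position: [0.5479, 0.1558, 0.0279]
eef_rot: [[0.009, 1.0, -0.002], [1.0, -0.009, -0.008], [-0.008, -0.002, -1.0]]
wrist_force: [0.4, -19.3, 10.7]
width: 0.0007
```

Request:
{"fn": "apply_moves", "kwargs": {"deltas": [[[0,-0.01,0],0],[[0,-0.015,0],0],[[0,-0.01,0.01],0],[[-0.015,0,0.012],0],[[-0.015,0,0],0],[[0,0,0],0]]}}

```text
t: 51.58
position: [0.5162, 0.129, 0.0501]
eef_rot: [[0.002, 1.0, -0.0], [1.0, -0.002, 0.0], [0.0, -0.0, -1.0]]
wrist_force: [-0.1, -1.0, 0.4]
width: 0.0004
```

```bash
python3 f.py; python3 - <<'E'
from h import *
p,d,m,P=snap('side'); cv2.imwrite('pics/n2.png',cv2.resize(p[220:440,130:350,::-1],None,fx=2.5,fy=2.5))
E
```

```text
51.575 [0.51615784 0.1289801  0.05010787] 0.00039247877689836864 [-0.07850018 -1.00678624  0.40342836]
top 117 ((0.5919738411903381, 0.20827990770339966), (0.013051626272499561, 0.06432010978460312), 89.04544830322266)
top 160 ((0.5087027549743652, 0.20926238596439362), (0.012723440304398537, 0.06822183728218079), 89.27757263183594)
top 687 ((0.5520707368850708, 0.3654438853263855), (0.01619870588183403, 0.1491338461637497), 88.98958587646484)
pan ((0.5500314831733704, 0.28763121366500854), 0.07150673121213913)
knob 152 ((0.5364183783531189, 0.1670258343219757), (0.0690198689699173, 0.03190378472208977), 36.5955696105957)
```

View pics/n2.png

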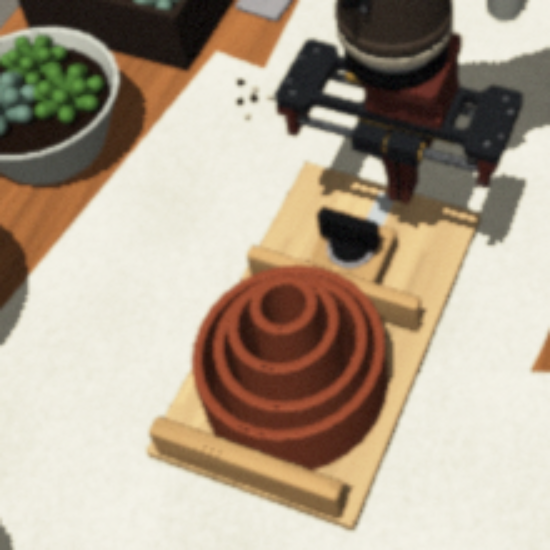

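Request:
{"fn": "apply_moves", "kwargs": {"deltas": [[[0.002,0.01,0],0],[[0,0.01,0],0],[[0,0.006,0],0],[[0,0.004,0],0],[[0,0.004,0],0],[[0,0.004,0],0],[[0,0.003,0],0],[[0,0,0],0]]}}

```text
t: 52.68
position: [0.5196, 0.1682, 0.0496]
eef_rot: [[0.004, 1.0, -0.001], [1.0, -0.004, -0.001], [-0.001, -0.001, -1.0]]
wrist_force: [-1.3, -4.3, -0.2]
width: 0.0004
```

Request:
{"fn": "apply_moves", "kwargs": {"deltas": [[[0,-0.005,0],0],[[0,-0.015,0.01],0],[[0,-0.02,0.03],0],[[0,-0.02,0.03],0],[[0,-0.03,0.03],0],[[0.015,-0.03,0.02],0],[[0,-0.03,0],0],[[0,-0.01,0],0],[[0,0,0],0]], "gripper": 110}}

```text
t: 53.8
position: [0.5346, 0.009, 0.17]
eef_rot: [[0.005, 1.0, 0.0], [1.0, -0.005, 0.0], [0.0, 0.0, -1.0]]
wrist_force: [0.8, 1.2, 0.0]
width: 0.0496
```

```bash
python3 f.py; python3 - <<'E'
from h import *
for n in ['side','wrist','scene']:
    p,d,m,P=snap(n); C=cloud(d,m,P)
    k=C[(p.max(-1)<60)&(C[...,2]>.076)&(C[...,2]<.09)&(np.hypot(C[...,0]-.549,C[...,1]-.1725)<.035)]
    if len(k)>20:
        print(n,len(k),cv2.minAreaRect(k[:,:2].astype(np.float32)))
E
```

```text
53.8 [0.53461726 0.00901336 0.16997759] 0.04959750353902611 [0.75307694 1.17045468 0.02812451]
top 119 ((0.5929107069969177, 0.20790059864521027), (0.06434772908687592, 0.01268522348254919), 0.8792759776115417)
top 159 ((0.5086528062820435, 0.2095915675163269), (0.013452401384711266, 0.0686706006526947), 88.9927749633789)
top 683 ((0.5519853830337524, 0.3652889132499695), (0.017393935471773148, 0.14831337332725525), 89.40769958496094)
pan ((0.5499462485313416, 0.2874683141708374), 0.07148835808038712)
knob 123 ((0.5487957000732422, 0.17583461105823517), (0.01011572778224945, 0.04831673577427864), 59.200714111328125)
side 114 ((0.548219621181488, 0.17565937340259552), (0.009898795746266842, 0.04706628620624542), 57.31752014160156)
wrist 831 ((0.5538418292999268, 0.16722294688224792), (0.012594596482813358, 0.03387471288442612), 55.77775955200195)
scene 36 ((0.5484113693237305, 0.16759555041790009), (0.006274162791669369, 0.0415499210357666), 56.897762298583984)
```

Request:
{"fn": "apply_moves", "kwargs": {"deltas": [[[-0.006,0.03,0],0],[[-0.006,0.03,-0.01],0],[[0,0.03,-0.02],0],[[0,0.03,-0.03],0],[[0,0,-0.03],0],[[0,0,-0.03],0],[[0,0,0],0]], "gripper": 255}}

```text
t: 54.88
position: [0.5208, 0.1298, 0.0479]
eef_rot: [[0.002, 1.0, -0.004], [1.0, -0.002, -0.001], [-0.001, -0.004, -1.0]]
wrist_force: [-0.9, 0.4, 0.7]
width: 0.0007
```

Request:
{"fn": "apply_moves", "kwargs": {"deltas": [[[0,0.012,0],0],[[0,0.01,0],0],[[0,0.008,0],0],[[0,0.006,0],0],[[0,0.005,0],0],[[0,0.004,0],0],[[0,0.004,0],0],[[0,0,0],0]]}}

```text
t: 55.88
position: [0.522, 0.1765, 0.0494]
eef_rot: [[0.005, 1.0, -0.002], [1.0, -0.005, -0.002], [-0.002, -0.002, -1.0]]
wrist_force: [-1.6, -4.5, 0.3]
width: 0.0003
```

Request:
{"fn": "apply_moves", "kwargs": {"deltas": [[[0,-0.005,0],0],[[0,-0.015,0.01],0],[[0,-0.02,0.03],0],[[0,-0.02,0.03],0],[[0,-0.03,0.03],0],[[0.015,-0.03,0.02],0],[[0,-0.03,0],0],[[0,-0.01,0],0],[[0,0,0],0]], "gripper": 110}}

```text
t: 57.0
position: [0.5379, 0.0181, 0.17]
eef_rot: [[0.005, 1.0, 0.001], [1.0, -0.005, 0.0], [0.0, 0.001, -1.0]]
wrist_force: [0.2, -0.2, 0.2]
width: 0.0501
```

```bash
cat > k.py <<'E'
from h import *
s=manip.sense(); print(s['t'],s['position'],np.array(s['eef_rot'])[:,1])
for n in ['side','wrist','scene']:
    p,d,m,P=snap(n); C=cloud(d,m,P)
    k=C[(p.max(-1)<60)&(C[...,2]>.076)&(C[...,2]<.09)&(np.hypot(C[...,0]-.549,C[...,1]-.1725)<.035)]
    if len(k)>20: print(n,len(k),cv2.minAreaRect(k[:,:2].astype(np.float32)))
E
python3 k.py
```

```text
57.0 [0.53789945 0.01805894 0.17001916] [ 9.99988928e-01 -4.66951666e-03  5.81823691e-04]
side 119 ((0.547440230846405, 0.17503494024276733), (0.01250196062028408, 0.04724690318107605), 34.52897262573242)
wrist 1176 ((0.5501354336738586, 0.16771189868450165), (0.013327283784747124, 0.039596062153577805), 35.02827835083008)
scene 32 ((0.5491162538528442, 0.16691625118255615), (0.009965048171579838, 0.04611348360776901), 37.854549407958984)
```

Request:
{"fn": "apply_moves", "kwargs": {"deltas": [[[0.002,0.03,0],7],[[0.003,0.04,0],7],[[0.003,0.04,0],7],[[0.003,0.03,0],7],[[0,0.0145,0],7],[[0,0,0],0.3],[[0,0,-0.03],0],[[0,0,0],0],[[0,0,0],0]], "gripper": 150}}

```text
t: 58.28
position: [0.5491, 0.1725, 0.1405]
eef_rot: [[-0.574, 0.819, 0.0], [0.819, 0.574, 0.0], [-0.0, 0.0, -1.0]]
wrist_force: [0.6, -0.7, 0.3]
width: 0.0364
```

```bash
python3 k.py
```

```text
58.275 [0.54909318 0.17252876 0.14048166] [8.19056531e-01 5.73712764e-01 2.52230064e-04]
side 132 ((0.5485025644302368, 0.17342236638069153), (0.012563961558043957, 0.05036555230617523), 34.58319091796875)
wrist 1211 ((0.5460273623466492, 0.1735752820968628), (0.012452714145183563, 0.050563570111989975), 34.49995422363281)
scene 38 ((0.5507679581642151, 0.1699257791042328), (0.010798174887895584, 0.047050878405570984), 28.82213020324707)
```

Request:
{"fn": "apply_moves", "kwargs": {"deltas": [[[-0.0012,0.0005,-0.02],0],[[0,0,-0.025],0],[[0,0,-0.025],0],[[0,0,-0.0165],0],[[0,0,0],0]]}}

```text
t: 59.05
position: [0.5471, 0.1731, 0.0527]
eef_rot: [[-0.575, 0.818, -0.001], [0.818, 0.575, -0.001], [0.0, -0.002, -1.0]]
wrist_force: [-0.0, 0.3, 0.2]
width: 0.036
```

Request:
{"fn": "apply_moves", "kwargs": {"deltas": [[[0,0,0],0],[[0,0,0],0],[[0,0,0],0],[[0,0,0],0]], "gripper": 255}}

```text
t: 59.55
position: [0.5482, 0.1736, 0.0541]
eef_rot: [[-0.575, 0.818, 0.001], [0.818, 0.575, 0.001], [-0.0, 0.001, -1.0]]
wrist_force: [-0.5, -0.2, 4.8]
width: 0.0125
```

Request:
{"fn": "apply_moves", "kwargs": {"deltas": [[[0,0,0],-6],[[0,0,0],-6],[[0,0,0],-6],[[0,0,0],-4],[[0,0,0],-2],[[0,0,0],-1],[[0,0,0],0]]}}

```text
t: 60.42
position: [0.5484, 0.1737, 0.0542]
eef_rot: [[-0.176, 0.984, 0.002], [0.984, 0.176, 0.0], [0.0, 0.002, -1.0]]
wrist_force: [0.3, -0.5, 5.4]
width: 0.0124
```

```bash
python3 f.py; python3 -c "
from h import *
print(manip.sense()['moment'])"
```

```text
60.425 [0.54835476 0.17365053 0.0541571 ] 0.012403491740661176 [ 0.25215544 -0.4631558   5.40831034]
top 117 ((0.5924760699272156, 0.20751841366291046), (0.0643974095582962, 0.012374832294881344), 4.555027484893799)
top 163 ((0.5087975263595581, 0.2087511271238327), (0.013611017726361752, 0.06792837381362915), 87.46200561523438)
top 686 ((0.5520997047424316, 0.365186870098114), (0.01684422418475151, 0.14936460554599762), 89.23310852050781)
pan ((0.5496861934661865, 0.287239134311676), 0.07169952988624573)
knob 142 ((0.5455023646354675, 0.17432202398777008), (0.025986384600400925, 0.04885120689868927), 0.8885332942008972)
[-1.08616358e-01 -2.87273729e-04  3.05927347e-01]
```

Request:
{"fn": "apply_moves", "kwargs": {"deltas": [[[0,0,0],0],[[0,0,0],0],[[0,0,0],0],[[0,0,0.02],0],[[0,0,0.03],0],[[0,0,0.04],0],[[0,-0.03,0.04],0],[[0,-0.05,0],0],[[0,-0.05,0],0],[[0,-0.05,0],0]], "gripper": 130}}

```text
t: 61.72
position: [0.5474, -0.0082, 0.1834]
eef_rot: [[-0.176, 0.984, 0.0], [0.984, 0.176, -0.0], [-0.0, 0.0, -1.0]]
wrist_force: [1.3, 0.2, 0.6]
width: 0.0432
```

```bash
python3 f.py; python3 k.py; python3 - <<'E'
from h import *
for n in ['scene','side']:
    p,d,m,P=snap(n,'z_'+n+'.png'); C=cloud(d,m,P)
    hsv=cv2.cvtColor(p,cv2.COLOR_RGB2HSV)
    b=((hsv[...,0]<9)|(hsv[...,0]>174))&(hsv[...,1]>110)&(np.hypot(C[...,0]-.549,C[...,1]-.287)<.09)&(C[...,2]>.02)&(C[...,2]<.16)
    X=C[b]
    for lo,hi in [(.135,.145),(.113,.122),(.091,.099),(.069,.078)]:
        T=X[(X[:,2]>lo)&(X[:,2]<hi)][:,:2].astype(np.float32); print(n,lo,len(T),cv2.minEnclosingCircle(T) if len(T) else '')
E
```

```text
61.725 [ 0.54738659 -0.00824909  0.18343634] 0.04319979519656069 [1.27716943 0.18954981 0.56788147]
top 117 ((0.5922555327415466, 0.20784887671470642), (0.012538982555270195, 0.0633951872587204), 87.9096450805664)
top 159 ((0.5086628198623657, 0.2086031585931778), (0.01313777919858694, 0.06716717034578323), 87.16761016845703)
top 683 ((0.5518211722373962, 0.3655751347541809), (0.017222555354237556, 0.14900217950344086), 88.92119598388672)
pan ((0.5500779151916504, 0.28778159618377686), 0.07139758765697479)
knob 137 ((0.5480528473854065, 0.1754823625087738), (0.012925778515636921, 0.046332523226737976), 11.417900085449219)
61.775 [ 0.54703906 -0.0167433   0.18336301] [ 9.85802722e-01  1.67905191e-01 -9.16176237e-04]
side 126 ((0.5483720898628235, 0.17527347803115845), (0.013054934330284595, 0.047384507954120636), 10.938965797424316)
wrist 218 ((0.5506882667541504, 0.1500966101884842), (0.012649920769035816, 0.0068176197819411755), 5.814263820648193)
scene 35 ((0.5513159036636353, 0.16799920797348022), (0.0065678940154612064, 0.04546565189957619), 11.384791374206543)
scene 0.135 61 ((0.5484457015991211, 0.28425145149230957), 0.022261643782258034)
scene 0.113 116 ((0.5487443804740906, 0.2874400019645691), 0.03970181941986084)
scene 0.091 155 ((0.5450186133384705, 0.28770712018013), 0.055341094732284546)
scene 0.069 167 ((0.5519016981124878, 0.28167295455932617), 0.06938578188419342)
side 0.135 288 ((0.5476634502410889, 0.2874007523059845), 0.024326223880052567)
side 0.113 522 ((0.5487854480743408, 0.290759414434433), 0.04117201641201973)
side 0.091 707 ((0.5445046424865723, 0.29032766819000244), 0.056514427065849304)
side 0.069 968 ((0.5507386326789856, 0.2885742783546448), 0.07165846973657608)
```

View pics/z_side.png

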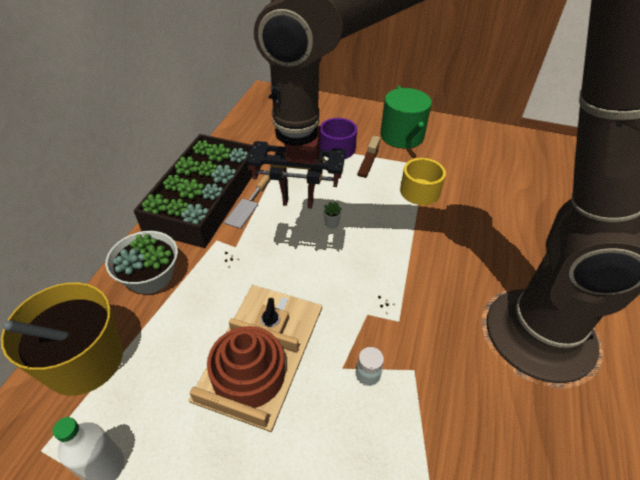

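```bash
python3 -c "
from bench import manip
print(manip.sign_off(), manip.sense()['t'])"
```

```text
the job is handed in; nothing more can be done
the job is handed in; nothing more can be done
```

The job is done and handed in at about 62 s of the 208 s allowed. All four pots were there, and they now stand nested on the board, clamped between the fence and the end wall.

**What I did:** I freed the knob and drew the fence back to its stop. I set the widest pot down, then nested the 112, 80 and 48 mm pots in it. I pushed the fence along until the force rose to about 19 N with no more movement. I turned the knob fully tight: the twist at the wrist rose from about 0.1 to 0.3 N m, which shows the stop.

**Last checks:**
- **Pots:** the rims read at 72, 94, 116 and 138 mm to within 2–3 mm, so all four sit upright and fully seated.
- **Fence:** the free space came out at about 144 mm for the 144 mm pot. The camera is only good to about 2 mm, so a gap under a millimetre can't be ruled out by sight; the rise in pushing force is the better evidence that the pot is held snugly.
- **Knob:** the bar lies at about 11°, which is roughly the 1.35 rad stop.
- **Other things:** the last picture shows nothing else on the table visibly disturbed. I didn't measure those items again.

**What didn't go to plan:**
- **Missed grip:** the first grip on the 112 mm pot was too shallow and came away empty. The pot didn't move, and a deeper grip held.
- **Short drops:** each nested pot was let go about 1 cm above its seat, because the fingers had to stay above the rim of the pot outside it.
- **Knob turned in two stages:** gripping it straight away would have brought the gripper's body within about 2 mm of the tallest pot. I pushed the bar round part of the way first, then gripped it to finish.

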